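# Make up two conservation kits

### The arm

A 6-joint arm with a two-finger parallel gripper is mounted at the origin on the work surface. World frame = base frame: x ahead of the robot, y to its left, z up, the work surface at z = 0. Lengths are in m, angles in rad, forces in N, time in s.
With the tool pointing down it reaches from about 0.375 to 0.9 m from the base axis. Payload 3.1 kg.
Tool frame: the origin (TCP) lies on the centre line of the jaws, within the pads' length; the fingertips stand 19 mm ahead of it and the grasp point (between the pads) is the TCP; y points along the fingers, x is the direction in which the jaws open and shut, and the axes are right-handed (so a half turn about y gives the same grasp; the last joint's range is limited). The gripper opens to 85 mm and grips with 20 to 120 N. Pads are 22 mm wide; open, the fingers measure 114 mm over their backs; the gripper's body (76 mm by 85 mm) begins 54 mm behind the grasp point. The pads swing forward as they close: fully open they stand 13 mm farther back than shut.
Start: joints at [-1.365, 0.527, 1.433, -0, 1.181, -0.178], TCP at [0.234, -0.579, 0.25] pointing down, gripper open.
Joint ranges: [-3.08, 3.08], [-0.75, 2.2], [0.22, 2.44], [-1.43, 4.57], [0, 2.65], [-2.85, 2.85]. Speed limits (rad/s): [2.79, 2.79, 3.14, 3.14, 3.14, 3.14].

### API

Orientations are given as a unit quaternion [x, y, z, w].
In Python, from station import * gives the robot as it stands.
- The arm moves only by the tool step_arm, never from a script. Its argument "moves" is a list of rows, each a list of 7 numbers: the turn, a rotation vector about the tool's x, y, z in rad, then the shift along the tool's x, y, z in cm, then the closure, from -1 (fully open) to 1 (shut). A call has 1 to 12 rows; each row is the pose to reach, as a shift and turn from the pose measured when the call began, along the tool's axes at that moment; what a row does not reach only later rows make up. A row lasts 1/8 s, in which the tool goes at most 62.5 mm and 10.7 degrees, less where a joint would pass 70% of its speed; a pose out of reach is approached as far as the arm can. A call with a gripper value outside its range is refused whole. The fingers move at their own pace and stop on an object; "grip_force" is the grip in N (left out, the last holds). Time passes only in rows, so rows that repeat a pose let the fingers close. It gives the time, the measured TCP pose, the force and the opening at its end, in the units of the state.
- sense(): the state, without advancing time (a new reading comes with each control period).
- snapshot(name): name is "side" or "top" or "wrist"; returns a dict with "frame" (420x560x3 uint8, red, green, blue), "z_map" (420x560 float32, m along the optical axis (not along the pixel's ray), 0 where there is no reading), "vfov" (degrees; the focal length in pixels is half the picture's height over the tangent of half this angle, whatever the lens; pixels are square), "cx", "cy" (the principal point, pixels), "xyz" and "orientation" of the camera in the world. Camera axes: x right, y down, z forward; pixel columns grow to the right and rows downward; lengths in m; the calibration is good to about 2 mm. A picture is of the moment at which its call begins.
- sign_off(): hands the job in, once; it reports no verdict.
The state is a dict: "t": time; "q": joint angles; "qd": joint speeds; "tau": joint torques, N m; "tcp_pos": TCP position; "tool_rot": TCP orientation; "force": force on the tool from outside, world axes, zero at the start; "ft_torque": the same for the moment, N m; "finger_gap": opening from 0.0 (shut) to 1.0 (fully open).
Only numpy, scipy, OpenCV 4.12 (cv2) and the standard library are available. Lean on these libraries where they do the work, as an engineer would, in place of code of your own. Each camera call takes 0.05 s, during which the arm holds its last target.

### The job

Make up two kits from the stock on the studio table: fit the green brush case, the red tin and the blue box together in the brown cardboard tray, and stand the blue-capped bottle and the white-lidded swab jar in the blue glazed tray. Every piece must end flat on the floor of its tray and upright, none resting on a rim or on another piece. Do not drop or tip over the bottle and jar, and leave the red-capped bottle and the yellow tin standing where they are.

Things in the scene. Friction and masses are not known exactly. Their poses are not given: they have to be found in the camera images.
- carton: Shallow open brown cardboard tray (the retouching kit), outside 122 (x) by 146 (y) by 14 mm high, walls and floor 4 mm thick, so inside 114 by 138 mm with the floor 4 mm up. The case and two boxes fit only side by side: case along y, and beside it, in one row along y, the red tin with its long side along y and the blue box. Does not move. Origin: centre of its underside, z up. 
- enamel_tray: Shallow open blue-glazed tray (the cleaning kit), outside 92 (x) by 148 (y) by 14 mm high, walls and floor 4 mm thick, so inside 84 by 140 mm with the floor 4 mm up. Does not move. Origin: centre of its underside, z up. 
- brush_case: Long flat green brush case, closed, 124 (x) by 44 (y) by 30 mm high, lying flat, 0.12 kg. Origin: centre of its underside, z up.
- red_tin: Red rectangular pigment tin with a blank paper label, 72 (x) by 48 (y) by 72 mm high, upright, 0.18 kg. Origin: centre of its underside, z up.
- blue_box: Small blue square-based tin box with a blank paper label, 46 by 46 by 60 mm high, upright, 0.18 kg. Origin: centre of its underside, z up.
- blue_cap_bottle: Amber glass bottle with a blue cap, closed: body 52 mm across up to 62 mm, narrowing to a cap 35 mm across from 70 to 88 mm high; upright, 0.2 kg. Origin: centre of its underside, z up.
- swab_jar: Round jar, whitish all over (clear wall packed with white swabs), with a white lid, closed: 56 mm across up to 58 mm, the lid 57 mm across from 58 to 74 mm high; upright, 0.14 kg. Origin: centre of its underside, z up.
- red_cap_bottle: Bystander: amber bottle like the other but with a red cap, same sizes; belongs to neither kit. Origin: centre of its underside, z up.
- yellow_tin: Bystander: yellow tin of the red tin's size (72 by 48 by 72 mm high); belongs to neither kit. Origin: centre of its underside, z up.

How it is judged:
By the outcome, as a careful person would: the job done as asked, in the order asked, and still so for the second after the job is handed in, with the robot touching nothing.
It also fails if it takes over 131 s, if anything falls off the work surface, if the arm or the gripper's body presses on something with over 40 N, if the wrist force passes 120 N, or if a joint passes its speed limit or range.

## Working session

There is one attempt and no reset: what is moved stays moved. The work goes in short steps, Python scripts to look and compute and a tool call to move; the robot and the scene stay as the last step left them, time stands still between calls to the robot, and variables do not carry over. Pictures are saved under pics/ and viewed, and the job is handed in when it is done.

Besides the shell and the picture viewer there is one more tool, called after "Call:" as name(argument=value, ...), one argument or row to a line, values as JSON. step_arm: Moves the arm, as the interface text tells. Its arguments: {"type":"object","properties":{"moves":{"type":"array","items":{"type":"array","items":{"type":"number"}}},"grip_force":{"type":"number"}},"required":["moves"]}

```bash
ls; mkdir -p pics
cat > h.py <<'E'
from station import *
import numpy as np, cv2
from scipy.spatial.transform import Rotation as R
def cloud(s):
    z=s["z_map"]; h,w=z.shape; f=h/2/np.tan(np.radians(s["vfov"])/2)
    u,v=np.meshgrid(np.arange(w),np.arange(h))
    P=np.stack([(u-s["cx"])*z/f,(v-s["cy"])*z/f,z],-1)
    return P@R.from_quat(s["orientation"]).as_matrix().T+np.array(s["xyz"])
def save(s,n): cv2.imwrite("pics/"+n+".png",cv2.cvtColor(s["frame"],cv2.COLOR_RGB2BGR))
E
python3 - <<'E'
from h import *
st=sense(); print({k:np.round(v,3) for k,v in st.items()})
for n in ["top","side","wrist"]:
    s=snapshot(n); save(s,n+"0"); np.savez(n+"0.npz",**s); print(n,s["xyz"],s["orientation"],s["vfov"],s["cx"],s["cy"])
E
```

```text
pics
{'t': np.float64(0.0), 'q': array([-1.365,  0.528,  1.434,  0.   ,  1.181, -0.178]), 'qd': array([-0.001, -0.001, -0.001,  0.   , -0.001, -0.   ]), 'tau': array([ 1.0000e-03, -4.4236e+01, -1.7802e+01, -0.0000e+00,  9.0000e-03,
       -0.0000e+00]), 'tcp_pos': array([ 0.234, -0.579,  0.249]), 'tool_rot': array([-0.586,  0.396, -0.395,  0.587]), 'force': array([ 0.666, -0.846, -0.705]), 'ft_torque': array([ 0.016,  0.007, -0.015]), 'finger_gap': np.float64(0.995)}
top [0.43504694 0.01577644 1.01593022] [-0.70378507  0.70701025 -0.0488501   0.04936345] 49.955051440283086 272.924388194081 208.5827663768227
side [ 0.41590563 -0.66680099  0.74546001] [ 0.92162452 -0.07162678  0.03759387 -0.37955837] 51.8501075668056 288.8521195009226 210.73410250300424
wrist [ 0.30318252 -0.55126741  0.37386085] [ 0.82002046 -0.55344276 -0.08221943  0.12044716] 65.53664609469766 274.8812925681182 205.11174327244805
```

View pics/top0.png

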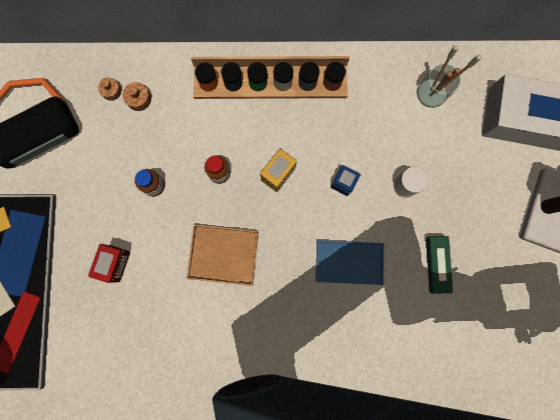

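View pics/side0.png

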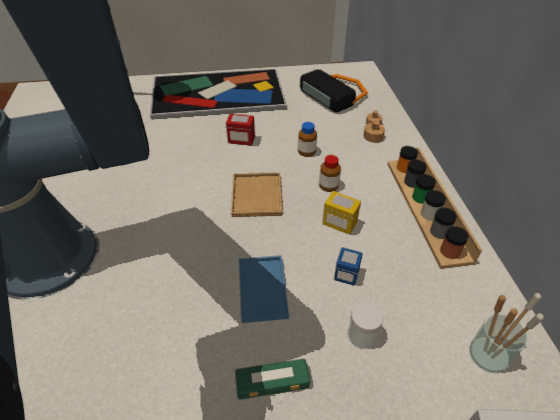

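Run:
```python
from h import *
s=dict(np.load("top0.npz")); P=cloud(s); H=P[...,2]
print("tool axes cols", R.from_quat(sense()["tool_rot"]).as_matrix().round(3))
hh=np.clip(H/0.1,0,1)*255
cv2.imwrite("pics/toph.png",cv2.applyColorMap(hh.astype(np.uint8),cv2.COLORMAP_JET))
print(np.percentile(H[s["z_map"]>0],[5,25,50,75,95]).round(4))
```

```text
tool axes cols [[ 0.374 -0.     0.927]
 [-0.927  0.002  0.374]
 [-0.002 -1.     0.   ]]
[-3.863e-01 -1.700e-03  1.000e-04  2.600e-03  7.730e-02]
```

View pics/toph.png

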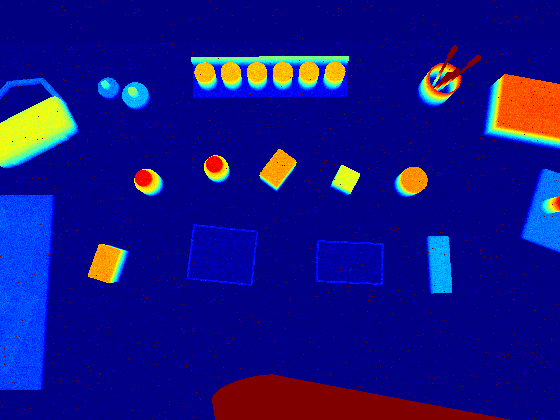

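Top view: red tin (107,262), blue-cap bottle (147,181), red-cap (216,166), yellow (278,168), blue box (346,180), jar (413,180), case (440,264), carton (223,254), blue tray (350,262). Next I'll measure them.

```bash
cat >> h.py <<'E'
def blob(P,seed,zlo,zhi,rad=0.1):
    H=P[...,2]; m=((H>zlo)&(H<zhi)&(np.hypot(P[...,0]-seed[0],P[...,1]-seed[1])<rad)).astype(np.uint8)
    m=cv2.morphologyEx(m,cv2.MORPH_CLOSE,np.ones((3,3)))
    n,l,st,c=cv2.connectedComponentsWithStats(m)
    k=1+np.argmax(st[1:,4]); return (l==k)&(H>zlo)&(H<zhi)
def rect(P,mask):
    q=P[mask]; (c,wh,a)=cv2.minAreaRect((q[:,:2]*1000).astype(np.float32))
    w,h=wh
    if h>w: w,h,a=h,w,a+90   # a= angle of long side in world xy
    a=(a+90)%180-90
    return np.round([c[0],c[1],w,h,a,np.median(q[:,2])*1000],1)
E
cat > meas.py <<'E'
from h import *
import sys
s=dict(np.load("top0.npz")); P=cloud(s)
for n,px,zl,zh in [("carton",(223,254),.009,.02),("enamel",(350,262),.009,.02),("case",(440,264),.024,.036),("red",(107,262),.066,.078),("yellow",(278,168),.066,.078),("blue",(346,180),.054,.066),("bcap",(147,178),.082,.094),("jar",(413,180),.068,.08),("rcap",(214,164),.082,.094)]:
    sd=P[px[1],px[0]]; m=blob(P,sd,zl,zh,.1); print(n,sd.round(3),rect(P,m),m.sum(),"mean",P[m].mean(0).round(4))
s=dict(np.load("side0.npz")); P2=cloud(s)
print("side plane",np.percentile(P2[200:,150:250,2],[25,50,75]))
for n,px,zl,zh in [("carton",(257,193),.009,.02),("enamel",(262,290),.009,.02),("case",(271,375),.024,.036),("red",(240,122),.066,.078),("yellow",(343,200),.066,.078),("blue",(350,257),.054,.066),("bcap",(308,128),.082,.094),("jar",(367,315),.068,.08)]:
    sd=P2[px[1],px[0]]
    try:
        m=blob(P2,sd,zl,zh,.1); print("side",n,sd.round(3),rect(P2,m),m.sum(),"mean",P2[m].mean(0).round(4))
    except Exception as e: print(n,sd,e)
E
python3 meas.py
```

```text
carton [0.475 0.128 0.005] [473.8 129.7 146.4 122.   83.8  13.5] 457 mean [0.4743 0.1314 0.0135]
enamel [ 0.456 -0.155  0.006] [ 455.6 -152.4  148.9   91.9   87.2   13.4] 420 mean [ 0.4572 -0.1543  0.0134]
case [ 0.45  -0.345  0.033] [ 450.5 -346.6  121.7   45.     0.5   29.4] 1149 mean [ 0.4501 -0.346   0.0293]
red [0.456 0.361 0.073] [455.  369.5  71.8  48.3 -17.6  72. ] 809 mean [0.4548 0.3687 0.0719]
yellow [0.655 0.005 0.071] [657.5   5.7  72.6  48.  -37.4  71.8] 733 mean [0.6564 0.0059 0.0717]
blue [ 0.63  -0.142  0.061] [ 635.1 -142.9   46.2   45.6  -27.5   59.8] 444 mean [ 0.6349 -0.1425  0.0597]
bcap [0.631 0.28  0.089] [632.  289.8  33.5  32.7  45.3  88. ] 218 mean [0.6317 0.2892 0.0879]
jar [ 0.627 -0.282  0.075] [ 628.5 -284.1   56.3   54.6   88.9   73.4] 555 mean [ 0.6285 -0.2839  0.0733]
rcap [0.661 0.14  0.087] [661.4 140.8  33.5  33.4 -75.2  87.8] 216 mean [0.6608 0.1404 0.0878]
side plane [-0.0003967   0.00054479  0.00156101]
side carton [0.476 0.134 0.004] [472.9 128.5 150.2 121.8  83.8  13.7] 371 mean [0.4715 0.1231 0.0134]
side enamel [ 0.454 -0.159  0.005] [ 454.7 -152.8  150.8   92.1   87.2   13.9] 519 mean [ 0.4543 -0.1582  0.0137]
side case [ 0.448 -0.35   0.031] [ 4.490e+02 -3.498e+02  1.242e+02  4.660e+01  1.000e-01  3.000e+01] 1885 mean [ 0.4483 -0.3507  0.0298]
side red [0.456 0.354 0.071] [454.8 368.   72.7  53.  -18.9  73. ] 295 mean [0.4546 0.3642 0.0727]
side yellow [0.66  0.007 0.073] [656.7   3.7  72.1  52.7 -36.6  72.4] 522 mean [0.656  0.0007 0.0722]
side blue [ 0.637 -0.145  0.061] [ 634.6 -144.9   47.    45.6   61.5   60.3] 431 mean [ 0.6335 -0.1472  0.0601]
side bcap [0.63  0.272 0.09 ] [631.6 288.9  33.6  33.3  26.5  88.6] 97 mean [0.6308 0.2853 0.0879]
side jar [ 0.628 -0.287  0.075] [ 627.7 -287.1   55.4   54.9  -11.8   73.9] 736 mean [ 0.6273 -0.2881  0.0738]
```

```bash
cat >> h.py <<'E'
def Rt(yaw):
    a=np.radians(yaw); c,s=np.cos(a),np.sin(a)
    return np.array([[c,0,-s],[s,0,c],[0,-1,0]])
def plan(*wps):
    "wps: (x,y,z mm, yaw deg) -> rows in tool axes from the measured pose"
    st=sense(); p=np.array(st["tcp_pos"]); R0=R.from_quat(st["tool_rot"]).as_matrix()
    x=R0[:,0]; print("t %.2f tcp"%st["t"],(p*1000).round(1),"yaw %.1f"%np.degrees(np.arctan2(x[1],x[0])),"gap %.3f"%st["finger_gap"],"F",np.round(st["force"],1))
    for w in wps:
        d=R0.T@(np.array(w[:3])/1000-p)*100; rv=R.from_matrix(R0.T@Rt(w[3])).as_rotvec()
        print(w,"->",list(np.round(rv,3))+list(np.round(d,2)))
T={"carton":(473.8,129.7,-6.2),"enamel":(455.6,-152.6,-2.8)}
def tray(n,x,y):
    X,Y,a=T[n]; v=R.from_euler("z",a,degrees=True).apply([x,y,0]); return round(X+v[0],1),round(Y+v[1],1)
E
python3 - <<'E'
from h import *
plan((450,-347.5,150,-89.7),(450,-347.5,60,-89.7),(450,-347.5,32,-89.7))
print(tray("carton",-27.5,0),tray("carton",26,-26.5),tray("carton",26,39.5),tray("enamel",0,36),tray("enamel",0,-36))
E
```

```text
t 0.15 tcp [ 234.  -579.   249.5] yaw -68.0 gap 0.998 F [-0.1  0.7 -0.5]
(450, -347.5, 150, -89.7) -> [np.float64(-0.0), np.float64(0.379), np.float64(-0.002), np.float64(-13.36), np.float64(9.99), np.float64(28.7)]
(450, -347.5, 60, -89.7) -> [np.float64(-0.0), np.float64(0.379), np.float64(-0.002), np.float64(-13.34), np.float64(18.99), np.float64(28.69)]
(450, -347.5, 32, -89.7) -> [np.float64(-0.0), np.float64(0.379), np.float64(-0.002), np.float64(-13.34), np.float64(21.79), np.float64(28.69)]
(np.float64(446.5), np.float64(132.7)) (np.float64(496.8), np.float64(100.5)) (np.float64(503.9), np.float64(166.2)) (np.float64(457.4), np.float64(-116.6)) (np.float64(453.8), np.float64(-188.6))
```

Call:
step_arm(
  moves=[
    [0,0.379,0,-13.35,10,28.7,-1],
    [0,0.379,0,-13.35,10,28.7,-1],
    [0,0.379,0,-13.35,10,28.7,-1],
    [0,0.379,0,-13.35,10,28.7,-1],
    [0,0.379,0,-13.35,10,28.7,-1],
    [0,0.379,0,-13.35,10,28.7,-1],
    [0,0.379,0,-13.35,10,28.7,-1],
    [0,0.379,0,-13.35,15,28.7,-1],
    [0,0.379,0,-13.35,19,28.7,-1],
    [0,0.379,0,-13.35,19,28.7,-1],
  ],
  grip_force=40,
)

```text
t: 1.4
tcp_pos: [0.4477, -0.3479, 0.0578]
tool_rot: [-0.5, 0.502, -0.497, 0.501]
force: [0.3, 0.3, 0.1]
finger_gap: 0.999
```

Run:
```python
from h import *
plan((450,-347.5,32,-89.7))
s=snapshot("side"); save(s,"side1")
```

```text
t 1.40 tcp [ 447.7 -347.9   57.8] yaw -89.9 gap 0.999 F [0.3 0.3 0.1]
(450, -347.5, 32, -89.7) -> [np.float64(0.004), np.float64(-0.003), np.float64(-0.005), np.float64(-0.03), np.float64(2.58), np.float64(0.24)]
```

View pics/side1.png

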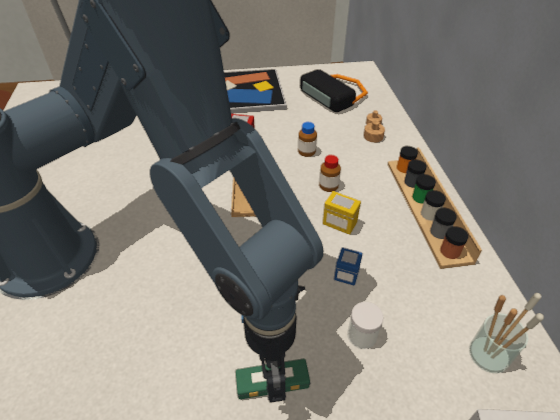

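The gripper is straddling the case midway along it, at (272,378). Going down to close.

Call:
step_arm(
  moves=[
    [0,0,0,0,2.6,0.25,-1],
    [0,0,0,0,2.6,0.25,-1],
    [0,0,0,0,2.6,0.25,-1],
    [0,0,0,0,2.6,0.25,0],
    [0,0,0,0,2.6,0.25,1],
    [0,0,0,0,2.6,0.25,1],
    [0,0,0,0,2.6,0.25,1],
    [0,0,0,0,2.6,0.25,1],
    [0,0,0,0,2.6,0.25,1],
    [0,0,0,0,2.6,0.25,1],
  ],
  grip_force=50,
)

```text
t: 2.7
tcp_pos: [0.4517, -0.3491, 0.0346]
tool_rot: [-0.501, 0.5, -0.499, 0.501]
force: [0.4, 0.8, 5.4]
finger_gap: 0.504
```

Run:
```python
from h import *
plan((450,-347.5,120,-89.7),(447,132,120,-6.2))
```

```text
t 2.70 tcp [ 451.7 -349.1   34.6] yaw -89.8 gap 0.504 F [0.4 0.8 5.4]
(450, -347.5, 120, -89.7) -> [np.float64(0.001), np.float64(-0.002), np.float64(-0.001), np.float64(-0.17), np.float64(-8.54), np.float64(-0.18)]
(447, 132, 120, -6.2) -> [np.float64(-0.001), np.float64(-1.46), np.float64(-0.002), np.float64(-48.12), np.float64(-8.47), np.float64(-0.33)]
```

Call:
step_arm(
  moves=[
    [0,0,0,0,-4,0,1],
    [0,0,0,0,-9,0,1],
    [0,0,0,0,-10,0,1],
    [0,-0.18,0,-5,-10,-0.3,1],
    [0,-0.36,0,-11,-10,-0.3,1],
    [0,-0.54,0,-17,-10,-0.3,1],
    [0,-0.72,0,-23,-10,-0.3,1],
    [0,-0.9,0,-29,-10,-0.3,1],
    [0,-1.08,0,-35,-10,-0.3,1],
    [0,-1.26,0,-41,-10,-0.3,1],
    [0,-1.44,0,-46,-10,-0.3,1],
    [0,-1.46,0,-48.1,-10,-0.3,1],
  ],
)

```text
t: 4.2
tcp_pos: [0.4459, 0.1344, 0.1344]
tool_rot: [-0.706, 0.037, -0.035, 0.707]
force: [-0.3, -0.5, -1.4]
finger_gap: 0.5
```

Run:
```python
from h import *
plan((446.5,133.5,70,-6.2),(446.5,133.5,40,-6.2))
s=snapshot("top"); save(s,"top2"); np.savez("top2.npz",**s)
s=snapshot("side"); save(s,"side2"); np.savez("side2.npz",**s)
```

```text
t 4.20 tcp [445.9 134.4 134.4] yaw -5.9 gap 0.500 F [-0.3 -0.5 -1.4]
(446.5, 133.5, 70, -6.2) -> [np.float64(-0.001), np.float64(0.006), np.float64(-0.003), np.float64(0.09), np.float64(6.44), np.float64(-0.09)]
(446.5, 133.5, 40, -6.2) -> [np.float64(-0.001), np.float64(0.006), np.float64(-0.003), np.float64(0.1), np.float64(9.44), np.float64(-0.09)]
```

View pics/side2.png

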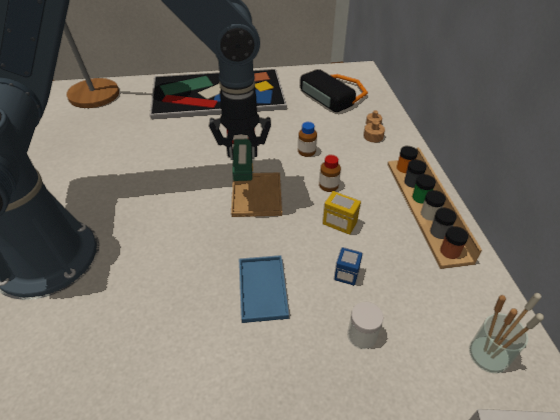

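View pics/top2.png

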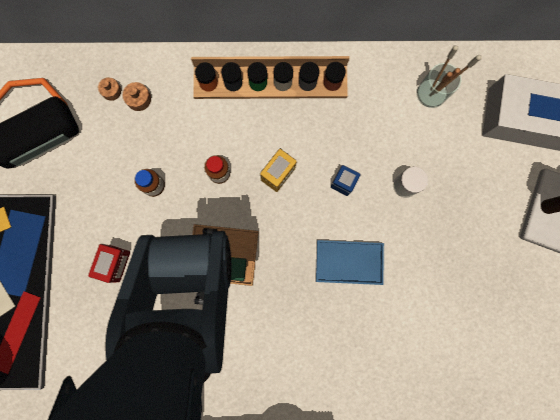

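Run:
```python
from h import *
for n in ["side2","top2"]:
    s=dict(np.load(n+".npz")); P=cloud(s); f=s["frame"].astype(int)
    g=(f[...,1]>f[...,0]*1.25)&(f[...,1]>f[...,2]*1.02)&(np.hypot(P[...,0]-.446,P[...,1]-.133)<.1)&(P[...,2]>.07)
    q=P[g]*1000; print(n,len(q),q.min(0).round(),q.max(0).round())
    for y0 in range(60,200,10):
        k=q[(q[:,1]>y0)&(q[:,1]<y0+10)]
        if len(k)>2: print(y0,len(k),k.mean(0).round(1),k[:,2].max().round(1),k[:,2].min().round(1),k[:,0].min().round(1),k[:,0].max().round(1))
```

```text
side2 580 [420.  69. 101.] [468. 190. 172.]
60 4 [452.3  69.2 123. ] 126.3 116.3 442.4 459.7
70 206 [440.2  74.1 119.3] 132.5 100.8 419.7 460.9
80 54 [442.   84.9 130.4] 133.4 127.2 421.7 462.0
90 48 [442.3  94.5 130.3] 132.3 128.4 422.5 462.6
100 30 [444.9 105.  130. ] 131.5 126.8 423.2 464.0
110 23 [446.4 114.7 130.3] 132.4 128.1 424.2 465.2
120 40 [451.7 124.5 136.7] 171.9 128.2 424.5 467.6
130 26 [444.8 134.8 130.8] 132.7 129.3 425.2 465.1
140 26 [441.1 145.1 130.6] 133.6 128.3 425.8 465.7
150 27 [447.6 154.8 130.6] 132.9 128.6 426.6 467.1
160 24 [447.3 165.2 131.1] 133.8 129.6 429.7 467.5
170 35 [448.8 175.4 130.9] 133.1 128.7 430.5 468.4
180 37 [448.6 184.7 130.6] 133.3 128.1 431.4 467.1
top2 635 [346.  71. 117.] [502. 186. 687.]
70 130 [431.9  76.  233.2] 543.3 117.3 368.7 474.1
80 114 [438.4  84.9 144.2] 566.5 126.3 359.6 461.9
90 138 [425.6  94.7 225.1] 646.7 126.1 353.4 461.9
100 36 [365.3 104.7 606.9] 656.8 532.4 352.6 394.6
110 35 [364.9 114.9 616.8] 675.2 537.2 348.7 393.0
120 40 [364.6 125.3 623. ] 686.7 219.1 346.3 501.6
130 36 [363.7 135.8 623.7] 685.7 438.6 346.1 420.1
140 34 [368.  145.3 591.3] 672.2 215.5 347.4 410.9
150 19 [362.6 153.7 613.4] 663.1 531.1 348.7 393.6
160 7 [367.3 161.8 583.4] 648.7 425.5 351.1 409.7
170 37 [407.6 174.  477. ] 548.2 419.4 357.9 472.8
180 9 [397.8 183.3 525. ] 549.1 428.5 370.7 481.9
```

Case is level (top 130.5 mm all along), centred at about (446,132). Lowering.

Call:
step_arm(
  moves=[
    [0,0.005,0,0.05,3,0.05,1],
    [0,0.005,0,0.05,6,0.05,1],
    [0,0.005,0,0.05,8,0.05,1],
    [0,0.005,0,0.05,9,0.05,1],
    [0,0.005,0,0.05,9.4,0.05,1],
    [0,0.005,0,0.05,9.5,0.05,1],
    [0,0.005,0,0.05,9.5,0.05,1],
  ],
)

```text
t: 5.18
tcp_pos: [0.4468, 0.1344, 0.04]
tool_rot: [-0.706, 0.039, -0.038, 0.707]
force: [-0.9, -0.6, -1.9]
finger_gap: 0.497
```

Run:
```python
from h import *
plan((446.5,134.5,38.4,-6.2))
s=snapshot("side"); P=cloud(s); f=s["frame"].astype(int)
g=(f[...,1]>f[...,0]*1.25)&(f[...,1]>f[...,2]*1.02)&(np.hypot(P[...,0]-.446,P[...,1]-.133)<.1)&(P[...,2]>.02)&(P[...,2]<.06)
q=P[g]*1000
for y0 in range(60,200,10):
        k=q[(q[:,1]>y0)&(q[:,1]<y0+10)]
        if len(k)>2: print(y0,len(k),k.mean(0).round(1),k[:,2].max().round(1),k[:,0].min().round(1),k[:,0].max().round(1))
```

```text
t 5.17 tcp [446.8 134.4  40. ] yaw -6.2 gap 0.497 F [-0.9 -0.6 -1.9]
(446.5, 134.5, 38.4, -6.2) -> [np.float64(-0.001), np.float64(-0.001), np.float64(-0.002), np.float64(-0.04), np.float64(0.16), np.float64(0.01)]
60 5 [455.1  69.   30. ] 35.7 448.7 458.3
70 115 [441.3  73.6  30.6] 39.0 420.8 461.4
80 52 [442.2  84.7  35.8] 38.8 421.5 462.6
90 45 [442.8  94.6  35.6] 38.1 422.6 463.2
100 31 [445.1 104.7  36.1] 39.5 422.9 464.6
110 27 [446.6 114.9  36.2] 40.6 423.7 465.6
120 29 [449.1 124.2  38.7] 59.0 424.5 467.0
130 27 [443.8 134.6  36. ] 39.4 425.3 466.8
140 26 [443.5 144.8  36.2] 40.2 425.9 466.3
150 26 [445.8 154.9  36.1] 38.8 426.7 467.0
160 23 [446.7 164.5  36.2] 38.6 430.0 468.0
170 37 [449.3 175.   36.3] 39.7 430.9 466.4
180 31 [448.3 184.5  36.6] 39.6 432.1 464.6
190 5 [437.4 191.6  34.7] 35.7 432.4 445.0
```

Call:
step_arm(
  moves=[
    [0,0,0,0,0.15,0,1],
    [0,0,0,0,0.22,0,1],
    [0,0,0,0,0.22,0,1],
    [0,0,0,0,0.22,0,0],
    [0,0,0,0,0.22,0,-0.5],
    [0,0,0,0,0.22,0,-1],
    [0,0,0,0,0.22,0,-1],
    [0,0,0,0,-3,0,-1],
    [0,0,0,0,-8,0,-1],
    [0,0,0,0,-13,0,-1],
    [0,0,0,0,-13,0,-1],
  ],
)

```text
t: 6.6
tcp_pos: [0.4494, 0.1344, 0.1733]
tool_rot: [-0.705, 0.036, -0.041, 0.707]
force: [0.8, -0.5, -1.2]
finger_gap: 0.998
```

Run:
```python
from h import *
plan((455,369,180,72),(455,369,80,72),(455,369,54,72))
s=snapshot("side"); save(s,"side3");P=cloud(s); f=s["frame"].astype(int)
g=(f[...,1]>f[...,0]*1.25)&(f[...,1]>f[...,2]*1.02)&(np.hypot(P[...,0]-.446,P[...,1]-.133)<.1)&(P[...,2]>.02)&(P[...,2]<.06)
print(rect(P,g))
q=P[g]*1000
for y0 in range(60,200,20):
        k=q[(q[:,1]>y0)&(q[:,1]<y0+10)]
        if len(k)>2: print(y0,len(k),k.mean(0).round(1),k[:,2].max().round(1),k[:,0].min().round(1),k[:,0].max().round(1))
```

```text
t 6.60 tcp [449.4 134.4 173.3] yaw -6.2 gap 0.998 F [ 0.8 -0.5 -1.2]
(455, 369, 180, 72) -> [np.float64(0.002), np.float64(-1.365), np.float64(0.008), np.float64(-1.98), np.float64(-0.62), np.float64(23.38)]
(455, 369, 80, 72) -> [np.float64(0.002), np.float64(-1.365), np.float64(0.008), np.float64(-2.05), np.float64(9.38), np.float64(23.35)]
(455, 369, 54, 72) -> [np.float64(0.002), np.float64(-1.365), np.float64(0.008), np.float64(-2.06), np.float64(11.98), np.float64(23.35)]
[447.  130.4 123.1  39.7  84.1  34.5]
60 5 [456.3  69.4  24.2] 26.8 450.6 460.2
80 49 [443.8  85.1  34.8] 37.5 423.9 462.4
100 24 [447.1 105.4  34.9] 37.1 425.2 464.9
120 26 [447.8 124.5  35. ] 37.3 426.9 466.8
140 25 [448.3 145.3  34.6] 37.9 428.6 468.4
160 21 [451.9 164.9  35. ] 37.2 432.5 470.2
180 42 [452.8 184.5  34.8] 37.6 434.0 472.2
```

View pics/side3.png

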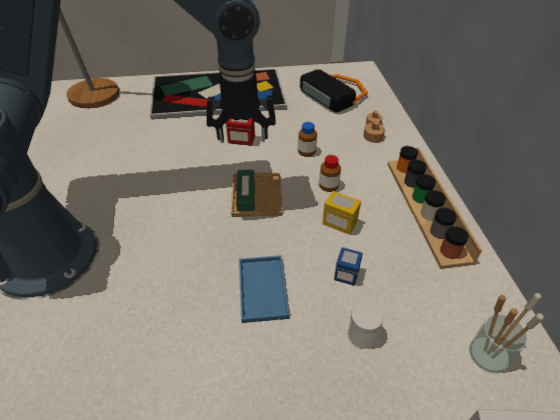

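Case sits flat in the carton (top 34.8 mm). Red tin next.

Call:
step_arm(
  moves=[
    [0,-0.18,0,-0.5,-0.6,4,-1],
    [0,-0.36,0,-1,-0.6,9,-1],
    [0,-0.54,0,-1.5,-0.6,14,-1],
    [0,-0.72,0,-2,-0.6,19,-1],
    [0,-0.9,0,-2,-0.6,23.4,-1],
    [0,-1.08,0,-2,-0.6,23.4,-1],
    [0,-1.26,0,-2,-0.6,23.4,-1],
    [0,-1.365,0,-2,-0.6,23.4,-1],
    [0,-1.365,0,-2,-0.6,23.4,-1],
    [0,-1.365,0,-2,3,23.4,-1],
    [0,-1.365,0,-2,6,23.4,-1],
    [0,-1.365,0,-2,6,23.4,-1],
  ],
)

```text
t: 8.15
tcp_pos: [0.4514, 0.3679, 0.1087]
tool_rot: [-0.572, -0.414, 0.417, 0.573]
force: [-0.1, 0.1, -0.4]
finger_gap: 1.0
```

Run:
```python
from h import *
plan((455,369,80,72),(455,369,54,72))
s=snapshot("side"); save(s,"side4"); np.savez("side4.npz",**s)
s=snapshot("wrist"); save(s,"wrist4"); np.savez("wrist4.npz",**s)
```

```text
t 8.15 tcp [451.4 367.9 108.7] yaw 71.9 gap 1.000 F [-0.1  0.1 -0.4]
(455, 369, 80, 72) -> [np.float64(-0.003), np.float64(-0.002), np.float64(-0.003), np.float64(0.23), np.float64(2.87), np.float64(-0.32)]
(455, 369, 54, 72) -> [np.float64(-0.003), np.float64(-0.002), np.float64(-0.003), np.float64(0.23), np.float64(5.47), np.float64(-0.33)]
```

View pics/wrist4.png

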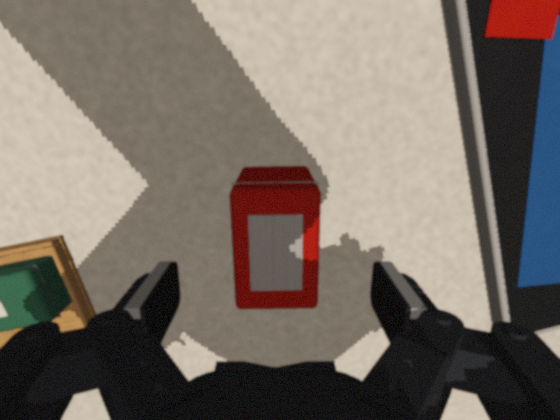

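View pics/side4.png

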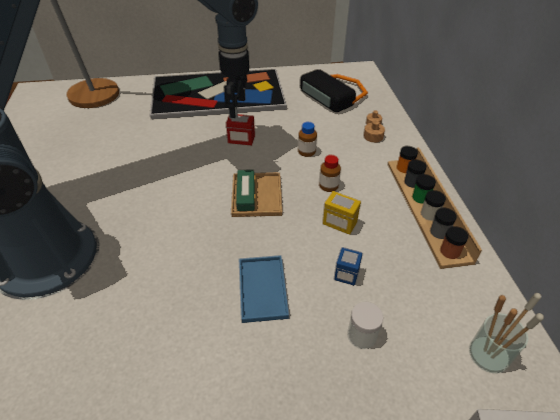

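Wrist view: the tin at columns 232–320 lies midway between the fingers (180 / 372) and square to them. Checking its centre with the wrist cloud.

Run:
```python
from h import *
s=dict(np.load("wrist4.npz")); P=cloud(s); print(P[250,275].round(4)); m=blob(P,P[250,275],.066,.078,.06); print(rect(P,m),m.sum())
m=blob(P,np.array([.45,.15,0]),.026,.042,.12); print(rect(P,m))
```

```text
[0.4541 0.3687 0.0728]
[455.9 368.   72.2  48.2 -17.4  73. ] 10623
[452.8 174.8  46.3  41.4  -6.4  34.6]
```

Call:
step_arm(
  moves=[
    [0,0,0,0.2,3,-0.3,-1],
    [0,0,0,0.2,5,-0.3,-1],
    [0,0,0,0.2,5.5,-0.3,-1],
    [0,0,0,0.2,5.5,-0.3,-1],
    [0,0,0,0.2,5.5,-0.3,0],
    [0,0,0,0.2,5.5,-0.3,1],
    [0,0,0,0.2,5.5,-0.3,1],
    [0,0,0,0.2,5.5,-0.3,1],
    [0,0,0,0.2,5.5,-0.3,1],
    [0,0,0,0.2,5.5,-0.3,1],
  ],
  grip_force=50,
)

```text
t: 9.5
tcp_pos: [0.4576, 0.3704, 0.0577]
tool_rot: [0.572, 0.417, -0.414, -0.572]
force: [-0.1, -0.6, 6.4]
finger_gap: 0.555
```

Run:
```python
from h import *
plan((455,369,170,72),(497,100.5,170,-6.2))
```

```text
t 9.50 tcp [457.6 370.4  57.7] yaw 71.9 gap 0.555 F [-0.1 -0.6  6.4]
(455, 369, 170, 72) -> [np.float64(0.003), np.float64(-0.001), np.float64(0.003), np.float64(-0.18), np.float64(-11.23), np.float64(0.18)]
(497, 100.5, 170, -6.2) -> [np.float64(0.0), np.float64(1.364), np.float64(0.004), np.float64(-24.41), np.float64(-11.27), np.float64(-12.14)]
```

Call:
step_arm(
  moves=[
    [0,0,0,0,-4,0,1],
    [0,0,0,0,-9,0,1],
    [0,0,0,0,-12,0,1],
    [0,0.18,0,-3,-12,-2,1],
    [0,0.36,0,-6,-12,-3.5,1],
    [0,0.54,0,-9,-12,-5,1],
    [0,0.72,0,-12,-12,-6.5,1],
    [0,0.9,0,-15.5,-12,-8,1],
    [0,1.08,0,-19,-12,-9.5,1],
    [0,1.26,0,-22,-12,-11,1],
    [0,1.364,0,-24.5,-12,-12.2,1],
    [0,1.364,0,-24.5,-12,-12.2,1],
  ],
)

```text
t: 11.0
tcp_pos: [0.4974, 0.0979, 0.1771]
tool_rot: [-0.705, 0.038, -0.04, 0.707]
force: [-0.5, 0.8, -1.2]
finger_gap: 0.551
```

Run:
```python
from h import *
plan((496.6,98.7,100,-6.2),(496.6,98.7,63,-6.2))
s=snapshot("side"); save(s,"side5"); np.savez("side5.npz",**s)
s=snapshot("top"); save(s,"top5"); np.savez("top5.npz",**s)
```

```text
t 11.00 tcp [497.4  97.9 177.1] yaw -6.4 gap 0.551 F [-0.5  0.8 -1.2]
(496.6, 98.7, 100, -6.2) -> [np.float64(-0.002), np.float64(-0.003), np.float64(0.003), np.float64(-0.11), np.float64(7.71), np.float64(0.05)]
(496.6, 98.7, 63, -6.2) -> [np.float64(-0.002), np.float64(-0.003), np.float64(0.003), np.float64(-0.12), np.float64(11.41), np.float64(0.05)]
```

View pics/side5.png

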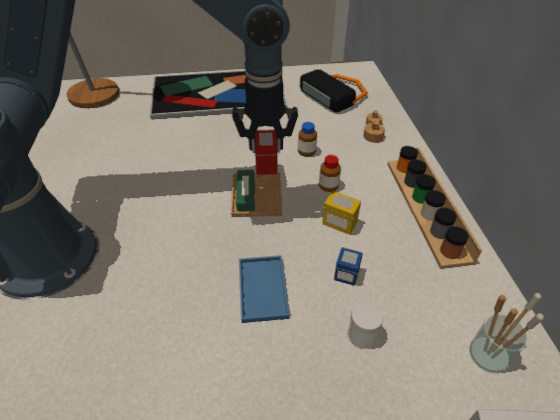

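View pics/top5.png

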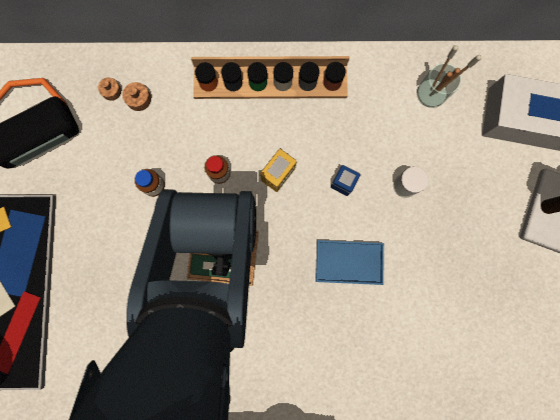

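Tin held upright over the far half of the carton (266,150). Checking tilt and lateral position.

```bash
cat > tin.py <<'E'
from h import *
import sys
def red(s,c,zl,zh):
    P=cloud(s); f=s["frame"].astype(int)
    g=(f[...,0]>f[...,1]*1.8)&(f[...,0]>f[...,2]*1.8)&(np.hypot(P[...,0]-c[0],P[...,1]-c[1])<.07)&(P[...,2]>zl)&(P[...,2]<zh)
    q=P[g]*1000; print(len(q),q.min(0).round(1),q.max(0).round(1))
    for z0 in np.arange(zl*1000,zh*1000,10):
        k=q[(q[:,2]>z0)&(q[:,2]<z0+10)]
        if len(k)>2: print(z0,len(k),"x",np.percentile(k[:,0],[2,50,98]).round(1),"y",np.percentile(k[:,1],[2,50,98]).round(1))
E
python3 - <<'E'
from tin import *
red(dict(np.load("side5.npz")),(.497,.1),.09,.2)
E
```

```text
751 [471.1  59.2 118.9] [522.  130.6 197.7]
120.0 56 x [471.3 493.2 515.1] y [62.6 65.6 69.6]
130.0 72 x [471.7 493.1 515.3] y [61.8 65.4 69.6]
140.0 74 x [471.9 493.6 515.3] y [60.4 65.2 68.9]
150.0 72 x [472.4 493.6 515.4] y [61.2 64.6 68.6]
160.0 82 x [472.6 494.  515.4] y [62.2 65.  68.7]
170.0 73 x [473.1 494.  515.1] y [60.4 64.8 68.5]
180.0 92 x [471.3 493.1 519.3] y [ 61.3  65.3 104.1]
190.0 229 x [473.5 495.8 520.5] y [ 63.4  86.7 129.8]
```

Call:
step_arm(
  moves=[
    [0,0,0,-0.05,3,0,1],
    [0,0,0,-0.05,6,0,1],
    [0,0,0,-0.05,9,0,1],
    [0,0,0,-0.05,10.5,0,1],
    [0,0,0,-0.05,11,0,1],
    [0,0,0,-0.05,11.3,0,1],
    [0,0,0,-0.05,11.3,0,1],
  ],
)

```text
t: 11.98
tcp_pos: [0.4972, 0.1, 0.0647]
tool_rot: [-0.705, 0.037, -0.04, 0.707]
force: [-0.5, 0.6, -2.2]
finger_gap: 0.551
```

Run:
```python
from tin import *
plan((496.6,98.7,62,-6.2))
s=snapshot("side"); save(s,"side6"); red(s,(.497,.1),.0,.1)
```

```text
t 11.97 tcp [497.2 100.   64.7] yaw -6.2 gap 0.551 F [-0.5  0.6 -2.2]
(496.6, 98.7, 62, -6.2) -> [np.float64(-0.003), np.float64(0.0), np.float64(0.004), np.float64(-0.04), np.float64(0.27), np.float64(-0.14)]
657 [469.8  63.    1.5] [527.3 139.8  99.5]
0.0 23 x [475.1 519.  527.1] y [ 69.   78.2 135.1]
10.0 54 x [471.7 494.5 514.8] y [63.8 67.9 71.2]
20.0 60 x [469.9 491.  515. ] y [64.7 67.9 71.5]
30.0 58 x [470.5 493.7 514.3] y [63.4 67.4 70.8]
40.0 65 x [470.6 493.7 515. ] y [64.4 67.5 71.5]
50.0 58 x [471.3 492.8 514.6] y [64.1 67.7 71. ]
60.0 65 x [471.3 494.3 515. ] y [63.9 67.5 70.9]
70.0 186 x [472.3 497.2 519.7] y [ 65.1  76.9 138. ]
80.0 87 x [473.9 490.4 517.8] y [ 66.   96.4 134.2]
```

View pics/side6.png

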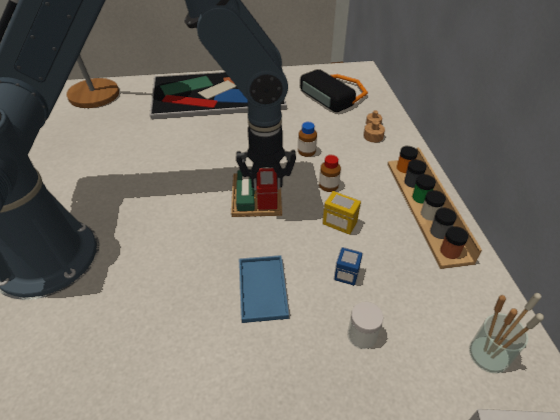

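Tin is inside the walls, about 3 mm off the floor, with y 2 mm high; correcting and setting down.

Call:
step_arm(
  moves=[
    [0,0,0,0,0.1,-0.2,1],
    [0,0,0,0,0.25,-0.2,1],
    [0,0,0,0,0.3,-0.2,1],
    [0,0,0,0,0.32,-0.2,1],
    [0,0,0,0,0.32,-0.2,0],
    [0,0,0,0,0.32,-0.2,-0.5],
    [0,0,0,0,0.32,-0.2,-1],
    [0,0,0,0,0.32,-0.2,-1],
    [0,0,0,0,-4,-0.2,-1],
    [0,0,0,0,-9,-0.2,-1],
    [0,0,0,0,-12,-0.2,-1],
    [0,0,0,0,-12,-0.2,-1],
  ],
)

```text
t: 13.52
tcp_pos: [0.498, 0.0977, 0.1871]
tool_rot: [-0.705, 0.035, -0.042, 0.707]
force: [0.5, -0.3, -0.0]
finger_gap: 0.998
```

Run:
```python
from tin import *
plan((635,-143,180,-28),(635,-143,100,-28),(635,-143,54,-28))
s=snapshot("side"); save(s,"side7"); red(s,(.497,.1),.0,.1)
s=snapshot("wrist"); save(s,"wrist7"); np.savez("wrist7.npz",**s)
```

```text
t 13.53 tcp [498.   97.7 187.1] yaw -6.2 gap 0.998 F [ 0.5 -0.3 -0. ]
(635, -143, 180, -28) -> [np.float64(-0.005), np.float64(0.381), np.float64(0.009), np.float64(16.21), np.float64(0.79), np.float64(-22.46)]
(635, -143, 100, -28) -> [np.float64(-0.005), np.float64(0.381), np.float64(0.009), np.float64(16.13), np.float64(8.79), np.float64(-22.48)]
(635, -143, 54, -28) -> [np.float64(-0.005), np.float64(0.381), np.float64(0.009), np.float64(16.09), np.float64(13.39), np.float64(-22.5)]
653 [469.6  60.3   2.3] [529.  148.   80.3]
0.0 35 x [471.6 504.7 528.4] y [ 63.4  67.  144.1]
10.0 58 x [471.6 491.8 514.4] y [62.4 66.1 70.6]
20.0 55 x [472.  495.4 514.6] y [61.4 65.6 69.9]
30.0 62 x [470.  491.1 514.1] y [62.7 66.  70. ]
40.0 67 x [470.4 491.6 514.8] y [61.7 65.5 70.3]
50.0 50 x [471.  493.7 514.6] y [62.8 65.5 69.9]
60.0 58 x [471.5 496.3 514.8] y [61.7 65.5 68.1]
70.0 267 x [472.7 494.5 521.1] y [ 63.4  87.4 133.5]
```

View pics/side7.png

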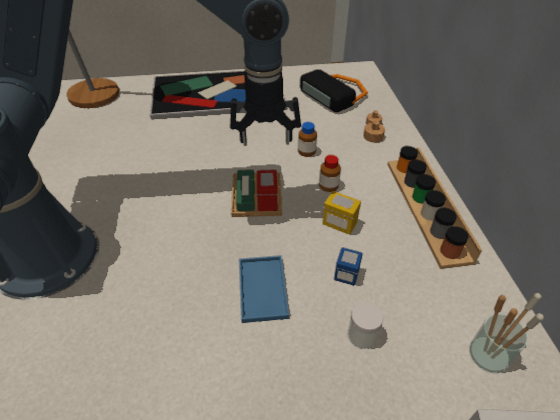

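View pics/wrist7.png

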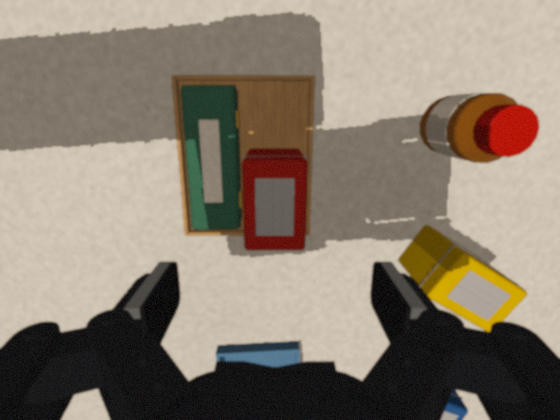

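Case and tin sit side by side in the carton, with room for the blue box. Next, the blue box.

Call:
step_arm(
  moves=[
    [0,0.05,0,3,0,-4,-1],
    [0,0.1,0,6,0,-8,-1],
    [0,0.2,0,9,0,-12,-1],
    [0,0.3,0,12,0,-17,-1],
    [0,0.381,0,16.2,0.8,-22.5,-1],
    [0,0.381,0,16.2,0.8,-22.5,-1],
    [0,0.381,0,16.2,4,-22.5,-1],
    [0,0.381,0,16.2,8,-22.5,-1],
    [0,0.381,0,16.2,8,-22.5,-1],
  ],
)

```text
t: 14.75
tcp_pos: [0.629, -0.1411, 0.0995]
tool_rot: [-0.684, 0.174, -0.168, 0.688]
force: [0.2, 0.1, 0.6]
finger_gap: 1.003
```

Run:
```python
from tin import *
s=snapshot("wrist"); save(s,"wrist8"); P=cloud(s); m=blob(P,np.array([.635,-.143,0]),.054,.067,.06); print(rect(P,m),m.sum())
plan((635,-143,54,-28))
```

```text
[ 636.2 -144.7   46.3   46.    62.    60.9] 6539
t 14.80 tcp [ 630.9 -141.9  101.9] yaw -28.0 gap 0.997 F [ 0.6 -0.1  1.1]
(635, -143, 54, -28) -> [np.float64(-0.003), np.float64(0.0), np.float64(-0.005), np.float64(0.44), np.float64(4.79), np.float64(0.08)]
```

View pics/wrist8.png

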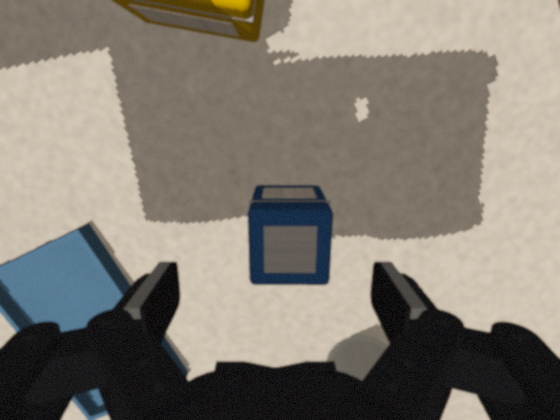

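Box centre (290,245) is about 5 mm toward tool +x of the jaw centre (275), and square to it; this agrees with the plan.

Call:
step_arm(
  moves=[
    [0,0,0,0.45,1,0,-1],
    [0,0,0,0.5,3,0,-1],
    [0,0,0,0.5,4.8,0,-1],
    [0,0,0,0.5,4.9,0,-1],
    [0,0,0,0.5,4.9,0,-1],
    [0,0,0,0.5,4.9,0,0],
    [0,0,0,0.5,4.9,0,1],
    [0,0,0,0.5,4.9,0,1],
    [0,0,0,0.5,4.9,0,1],
    [0,0,0,0.5,4.9,0,1],
    [0,0,0,0.5,4.9,0,1],
  ],
  grip_force=50,
)

```text
t: 16.18
tcp_pos: [0.6359, -0.1443, 0.0537]
tool_rot: [-0.685, 0.172, -0.17, 0.688]
force: [0.6, 0.7, 5.5]
finger_gap: 0.521
```

Run:
```python
from h import *
plan((635.5,-143.5,190,-28),(503.9,166.2,190,-6.2))
```

```text
t 16.18 tcp [ 635.9 -144.3   53.7] yaw -28.0 gap 0.521 F [0.6 0.7 5.5]
(635.5, -143.5, 190, -28) -> [np.float64(-0.003), np.float64(0.0), np.float64(-0.003), np.float64(-0.11), np.float64(-13.63), np.float64(0.09)]
(503.9, 166.2, 190, -6.2) -> [np.float64(-0.004), np.float64(-0.38), np.float64(-0.002), np.float64(-26.27), np.float64(-13.48), np.float64(21.27)]
```

Call:
step_arm(
  moves=[
    [0,0,0,0,-4,0,1],
    [0,0,0,0,-9,0,1],
    [0,0,0,0,-13.5,0,1],
    [0,-0.05,0,-4,-13.5,3,1],
    [0,-0.1,0,-8,-13.5,6,1],
    [0,-0.15,0,-12,-13.5,9,1],
    [0,-0.2,0,-16,-13.5,12,1],
    [0,-0.3,0,-20,-13.5,15.5,1],
    [0,-0.38,0,-23.5,-13.5,19,1],
    [0,-0.38,0,-26.3,-13.5,21.3,1],
    [0,-0.38,0,-26.3,-13.5,21.3,1],
  ],
)

```text
t: 17.55
tcp_pos: [0.5013, 0.1687, 0.1894]
tool_rot: [-0.705, 0.038, -0.035, 0.708]
force: [-0.1, 0.1, -1.7]
finger_gap: 0.526
```

```bash
cat >> tin.py <<'E'
def blue(s,c,zl,zh):
    P=cloud(s); f=s["frame"].astype(int)
    g=(f[...,2]>f[...,0]*1.6)&(f[...,2]>f[...,1]*1.25)&(np.hypot(P[...,0]-c[0],P[...,1]-c[1])<.05)&(P[...,2]>zl)&(P[...,2]<zh)
    q=P[g]*1000; print(len(q),q.min(0).round(1),q.max(0).round(1))
    for z0 in np.arange(zl*1000,zh*1000,10):
        k=q[(q[:,2]>z0)&(q[:,2]<z0+10)]
        if len(k)>2: print(z0,len(k),"x",np.percentile(k[:,0],[2,50,98]).round(1),"y",np.percentile(k[:,1],[2,50,98]).round(1))
E
python3 - <<'E'
from tin import *
plan((504,166,100,-6.2),(504,166,58.5,-6.2))
s=snapshot("side"); save(s,"side9"); blue(s,(.504,.166),.11,.22)
s=snapshot("wrist"); save(s,"wrist9")
E
```

```text
t 17.55 tcp [501.3 168.7 189.4] yaw -6.0 gap 0.526 F [-0.1  0.1 -1.7]
(504, 166, 100, -6.2) -> [np.float64(-0.004), np.float64(0.004), np.float64(-0.005), np.float64(0.34), np.float64(8.94), np.float64(-0.28)]
(504, 166, 58.5, -6.2) -> [np.float64(-0.004), np.float64(0.004), np.float64(-0.005), np.float64(0.36), np.float64(13.09), np.float64(-0.3)]
327 [477.9 140.1 138.3] [523.4 187.8 206.4]
130.0 7 x [504.  510.7 517.1] y [145.2 146.6 148. ]
140.0 49 x [478.5 496.5 519.7] y [143.6 146.5 149.4]
150.0 16 x [478.7 517.3 520.2] y [142.2 146.1 149.7]
160.0 16 x [478.8 499.5 520.2] y [142.5 146.5 149.3]
170.0 36 x [479.5 496.5 520.1] y [143.7 147.2 150.9]
180.0 61 x [478.5 500.  519.8] y [142.6 146.4 149.4]
190.0 140 x [478.8 500.7 522.9] y [142.3 150.2 185.7]
```

View pics/side9.png

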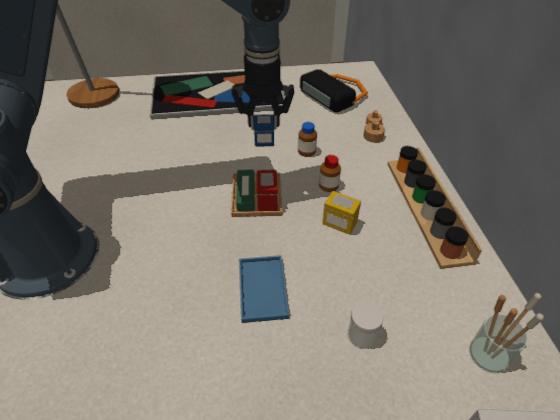

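View pics/wrist9.png

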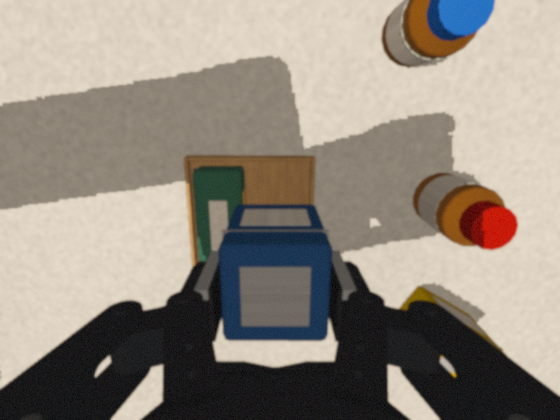

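Call:
step_arm(
  moves=[
    [0,0.004,0,0.25,2,-0.3,1],
    [0,0.004,0,0.25,5,-0.3,1],
    [0,0.004,0,0.25,8,-0.3,1],
    [0,0.004,0,0.25,10,-0.3,1],
    [0,0.004,0,0.25,10.3,-0.3,1],
    [0,0.004,0,0.25,10.3,-0.3,1],
  ],
)

```text
t: 18.4
tcp_pos: [0.5061, 0.163, 0.0869]
tool_rot: [-0.705, 0.04, -0.039, 0.707]
force: [-0.1, 0.1, -1.1]
finger_gap: 0.53
```

Run:
```python
from tin import *
plan((503.2,165.4,58.2,-6.2))
s=snapshot("side"); save(s,"side10"); blue(s,(.504,.166),.02,.12)
```

```text
t 18.40 tcp [506.1 163.   86.9] yaw -6.5 gap 0.530 F [-0.1  0.1 -1.1]
(503.2, 165.4, 58.2, -6.2) -> [np.float64(-0.004), np.float64(-0.004), np.float64(-0.002), np.float64(-0.31), np.float64(2.87), np.float64(0.19)]
207 [482.5 135.2  70.5] [528.1 182.3 107.7]
70.0 35 x [484.5 498.8 522.9] y [137.1 141.3 145.6]
80.0 61 x [482.5 503.9 526.7] y [135.9 141.  147.8]
90.0 107 x [483.4 506.7 527.4] y [139.4 148.2 180.3]
100.0 4 x [527.4 527.6 528.1] y [150.9 151.9 155.6]
```

View pics/side10.png

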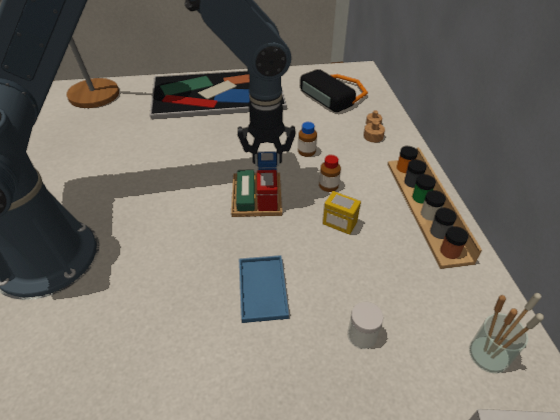

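The position has drifted (506,163); I'll correct sideways before going lower.

Call:
step_arm(
  moves=[
    [0,-0.004,0,-0.25,0,0.3,1],
    [0,-0.004,0,-0.25,0,0.3,1],
    [0,-0.004,0,-0.25,0,0.3,1],
    [0,-0.004,0,-0.25,0,0.3,1],
  ],
)

```text
t: 18.95
tcp_pos: [0.5042, 0.1666, 0.0875]
tool_rot: [-0.705, 0.038, -0.038, 0.707]
force: [0.1, 0.0, -1.5]
finger_gap: 0.529
```

Run:
```python
from tin import *
plan((503.2,165.4,58.2,-6.2))
s=snapshot("side"); blue(s,(.504,.166),.02,.12)
```

```text
t 18.95 tcp [504.2 166.6  87.5] yaw -6.2 gap 0.529 F [ 0.1  0.  -1.5]
(503.2, 165.4, 58.2, -6.2) -> [np.float64(-0.004), np.float64(0.0), np.float64(-0.0), np.float64(-0.09), np.float64(2.93), np.float64(-0.15)]
211 [480.4 139.7  69.9] [526.  185.2 109.3]
70.0 39 x [482.3 501.8 521.8] y [141.5 144.4 147.6]
80.0 52 x [480.7 503.3 523.7] y [141.6 144.8 148.2]
90.0 115 x [481.3 502.6 525.3] y [141.4 149.9 183.6]
100.0 4 x [525.4 525.7 526. ] y [153.7 155.6 158.3]
```

Call:
step_arm(
  moves=[
    [0,0,0,-0.05,0.8,-0.1,1],
    [0,0,0,-0.05,1.6,-0.1,1],
    [0,0,0,-0.05,2.3,-0.1,1],
    [0,0,0,-0.05,2.7,-0.1,1],
    [0,0,0,-0.05,2.8,-0.1,1],
    [0,0,0,-0.05,2.85,-0.1,1],
    [0,0,0,-0.05,2.85,-0.1,1],
  ],
)

```text
t: 19.88
tcp_pos: [0.5037, 0.1658, 0.0591]
tool_rot: [-0.705, 0.038, -0.038, 0.707]
force: [-0.3, -0.1, -1.1]
finger_gap: 0.528
```

Run:
```python
from tin import *
plan((503.2,165.4,57.7,-6.2))
s=snapshot("side"); save(s,"side11"); blue(s,(.504,.166),.02,.12)
```

```text
t 19.88 tcp [503.7 165.8  59.1] yaw -6.2 gap 0.528 F [-0.3 -0.1 -1.1]
(503.2, 165.4, 57.7, -6.2) -> [np.float64(-0.004), np.float64(0.0), np.float64(0.0), np.float64(-0.05), np.float64(0.14), np.float64(-0.04)]
73 [480.3 144.4  62. ] [526.  186.1  81.1]
60.0 71 x [480.9 497.5 525.4] y [147.4 166.8 185.4]
```

View pics/side11.png

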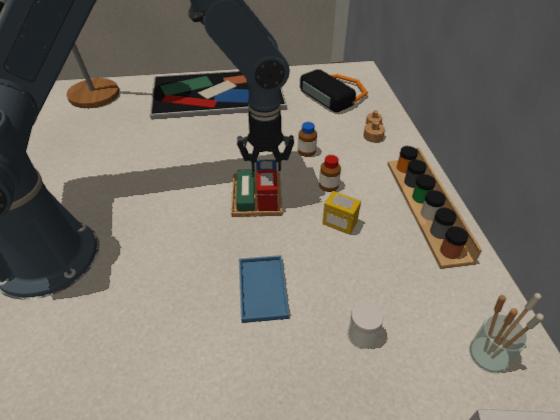

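Box is behind the tin, 1–2 mm above the floor. Set down, release and rise.

Call:
step_arm(
  moves=[
    [0,0,0,0,0.1,0,1],
    [0,0,0,0,0.18,0,1],
    [0,0,0,0,0.2,0,1],
    [0,0,0,0,0.2,0,1],
    [0,0,0,0,0.2,0,0],
    [0,0,0,0,0.2,0,-0.5],
    [0,0,0,0,0.2,0,-1],
    [0,0,0,0,0.2,0,-1],
    [0,0,0,0,-4,0,-1],
    [0,0,0,0,-9,0,-1],
    [0,0,0,0,-12,0,-1],
    [0,0,0,0,-12,0,-1],
  ],
)

```text
t: 21.42
tcp_pos: [0.5052, 0.1656, 0.1815]
tool_rot: [-0.704, 0.036, -0.04, 0.708]
force: [-0.3, 0.3, 0.0]
finger_gap: 1.0
```

Run:
```python
from tin import *
plan((631.5,288.5,190,-2.8),(631.5,288.5,120,-2.8),(631.5,288.5,38,-2.8))
s=snapshot("wrist"); save(s,"wrist12"); P=cloud(s)
for n,c,a,b in [("blue",(.504,.166),.058,.07),("red",(.498,.1),.07,.082),("case",(.447,.132),.028,.04),("carton",(.474,.13),.010,.018)]:
    m=blob(P,np.array(c),a,b,.09); print(n,rect(P,m),m.sum())
s=snapshot("side"); save(s,"side12")
```

```text
t 21.43 tcp [505.2 165.6 181.5] yaw -6.2 gap 1.000 F [-0.3  0.3  0. ]
(631.5, 288.5, 190, -2.8) -> [np.float64(-0.005), np.float64(-0.059), np.float64(0.006), np.float64(11.23), np.float64(-0.72), np.float64(13.59)]
(631.5, 288.5, 120, -2.8) -> [np.float64(-0.005), np.float64(-0.059), np.float64(0.006), np.float64(11.19), np.float64(6.28), np.float64(13.55)]
(631.5, 288.5, 38, -2.8) -> [np.float64(-0.005), np.float64(-0.059), np.float64(0.006), np.float64(11.14), np.float64(14.48), np.float64(13.51)]
blue [504.7 165.5  45.9  45.3  -6.2  65. ] 3319
red [497.9 100.2  72.3  48.   83.9  77. ] 4879
case [448.2 133.2 123.2  45.9  84.1  34.8] 6344
carton [474.4 130.6 140.2 122.3  83.9  14.5] 1946
```

View pics/wrist12.png

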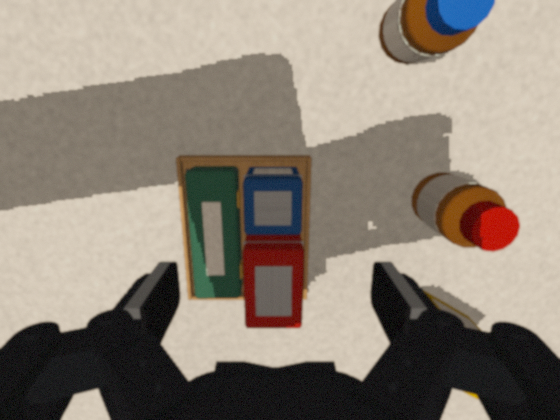

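View pics/side12.png

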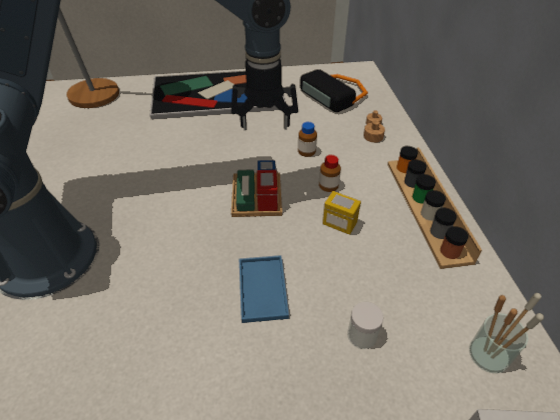

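Carton kit is right: wrist heights 65/77/35 mm (about 1 mm high as before), all angles matching the carton's. Now the blue-capped bottle.

Call:
step_arm(
  moves=[
    [0,0,0,3,-0.7,3.5,-1],
    [0,-0.03,0,6,-0.7,7,-1],
    [0,-0.059,0,9,-0.7,11,-1],
    [0,-0.059,0,11.2,-0.7,13.6,-1],
    [0,-0.059,0,11.2,-0.7,13.6,-1],
    [0,-0.059,0,11.2,3,13.6,-1],
    [0,-0.059,0,11.2,5,13.6,-1],
    [0,-0.059,0,11.2,5,13.6,-1],
    [0,-0.059,0,11.2,5,13.6,-1],
  ],
)

```text
t: 22.65
tcp_pos: [0.6296, 0.2884, 0.1297]
tool_rot: [-0.705, 0.017, -0.018, 0.708]
force: [0.4, 0.1, -0.4]
finger_gap: 1.003
```

Run:
```python
from tin import *
plan((631.7,289,42,-2.8))
s=snapshot("wrist"); save(s,"wrist13"); P=cloud(s)
m=blob(P,np.array((.632,.289)),.083,.095,.05); print(rect(P,m),m.sum())
```

```text
t 22.65 tcp [629.6 288.4 129.7] yaw -2.8 gap 1.003 F [ 0.4  0.1 -0.4]
(631.7, 289, 42, -2.8) -> [np.float64(-0.004), np.float64(-0.001), np.float64(0.0), np.float64(0.21), np.float64(8.77), np.float64(0.04)]
[633.2 288.7  34.5  34.2  84.2  88.8] 2933
```

View pics/wrist13.png

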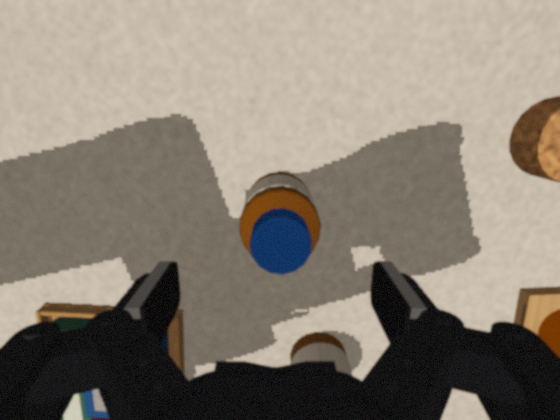

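Cap (281,242) is centred between the fingers. Descend in a straight line, close gently.

Call:
step_arm(
  moves=[
    [0,0,0,0.25,1,0,-1],
    [0,0,0,0.25,3,0,-1],
    [0,0,0,0.25,5,0,-1],
    [0,0,0,0.25,7,0,-1],
    [0,0,0,0.25,8.5,0,-1],
    [0,0,0,0.25,8.7,0,-1],
    [0,0,0,0.25,8.7,0,-1],
    [0,0,0,0.25,8.7,0,0],
    [0,0,0,0.25,8.7,0,1],
    [0,0,0,0.25,8.7,0,1],
    [0,0,0,0.25,8.7,0,1],
    [0,0,0,0.25,8.7,0,1],
  ],
  grip_force=50,
)

```text
t: 24.2
tcp_pos: [0.6333, 0.2891, 0.0446]
tool_rot: [-0.705, 0.016, -0.019, 0.709]
force: [0.1, 1.1, 6.1]
finger_gap: 0.591
```

Run:
```python
from tin import *
plan((631.7,289,190,-2.8),(457.4,-116.6,190,-2.8))
s=snapshot("side"); save(s,"side13")
```

```text
t 24.20 tcp [633.3 289.1  44.6] yaw -2.8 gap 0.591 F [0.1 1.1 6.1]
(631.7, 289, 190, -2.8) -> [np.float64(-0.005), np.float64(-0.0), np.float64(0.003), np.float64(-0.11), np.float64(-14.54), np.float64(0.06)]
(457.4, -116.6, 190, -2.8) -> [np.float64(-0.005), np.float64(-0.0), np.float64(0.003), np.float64(-15.52), np.float64(-14.81), np.float64(-41.31)]
```

View pics/side13.png

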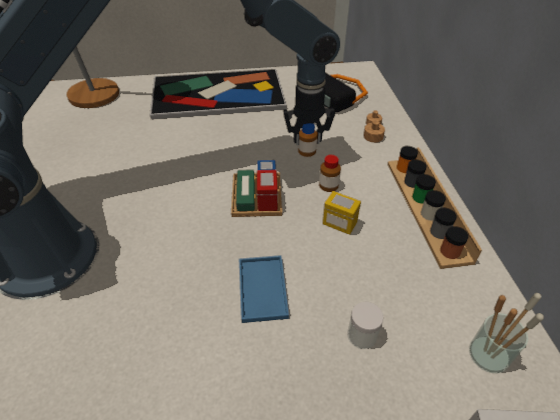

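Held (opening ≈ 50 mm). Lift and check.

Call:
step_arm(
  moves=[
    [0,0,0,0,-2,0,1],
    [0,0,0,0,-5,0,1],
    [0,0,0,0,-8,0,1],
    [0,0,0,0,-11,0,1],
    [0,0,0,0,-14,0,1],
    [0,0,0,0,-15.5,0,1],
    [0,0,0,0,-16,0,1],
    [0,0,0,0,-16,0,1],
  ],
)

```text
t: 25.25
tcp_pos: [0.6323, 0.2881, 0.204]
tool_rot: [-0.705, 0.017, -0.018, 0.709]
force: [0.7, 0.4, -1.2]
finger_gap: 0.595
```

Run:
```python
from tin import *
plan((457.4,-116.6,190,-2.8))
s=snapshot("side"); save(s,"side14")
```

```text
t 25.25 tcp [632.3 288.1 204. ] yaw -2.8 gap 0.595 F [ 0.7  0.4 -1.2]
(457.4, -116.6, 190, -2.8) -> [np.float64(-0.005), np.float64(-0.001), np.float64(0.002), np.float64(-15.47), np.float64(1.17), np.float64(-41.29)]
```

View pics/side14.png

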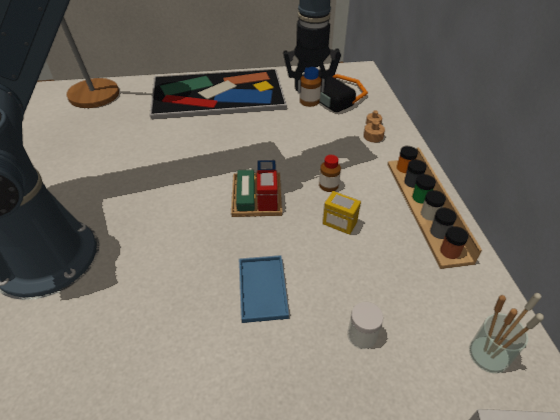

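Call:
step_arm(
  moves=[
    [0,0,0,-1,0,-3,1],
    [0,0,0,-2.6,0,-7,1],
    [0,0,0,-4.1,0,-11,1],
    [0,0,0,-5.6,0,-15,1],
    [0,0,0,-7.1,0,-19,1],
    [0,0,0,-8.6,0,-23,1],
    [0,0,0,-10.1,0,-27,1],
    [0,0,0,-11.6,0,-31,1],
    [0,0,0,-13.1,0,-35,1],
    [0,0,0,-14.6,0,-39,1],
    [0,0,0,-15.5,0,-41.3,1],
    [0,0,0,-15.5,0,-41.3,1],
  ],
)

```text
t: 26.8
tcp_pos: [0.456, -0.1179, 0.2006]
tool_rot: [-0.705, 0.019, -0.019, 0.709]
force: [-0.3, -0.4, -1.3]
finger_gap: 0.592
```

Run:
```python
from tin import *
plan((457.4,-116.6,50,-2.8))
```

```text
t 26.80 tcp [ 456.  -117.9  200.6] yaw -3.0 gap 0.592 F [-0.3 -0.4 -1.3]
(457.4, -116.6, 50, -2.8) -> [np.float64(-0.005), np.float64(-0.004), np.float64(-0.0), np.float64(0.14), np.float64(15.06), np.float64(0.06)]
```

Call:
step_arm(
  moves=[
    [0,0,0,0.1,2,0.1,1],
    [0,0,0,0.1,5,0.1,1],
    [0,0,0,0.1,8,0.1,1],
    [0,0,0,0.1,11,0.1,1],
    [0,0,0,0.1,12.5,0.1,1],
    [0,0,0,0.1,13,0.1,1],
    [0,0,0,0.1,13,0.1,1],
    [0,0,0,0.1,13,0.1,1],
  ],
)

```text
t: 27.8
tcp_pos: [0.4575, -0.1162, 0.0712]
tool_rot: [-0.705, 0.018, -0.019, 0.709]
force: [0.9, 0.2, -1.5]
finger_gap: 0.593
```

Run:
```python
from tin import *
plan((457.4,-116.6,48.6,-2.8))
s=snapshot("side"); save(s,"side15"); P=cloud(s); print()
c=np.hypot(P[...,0]-.457,P[...,1]+.117)<.04
q=P[c&(P[...,2]>.018)&(P[...,2]<.16)]*1000
for z0 in range(15,130,10):
    k=q[(q[:,2]>z0)&(q[:,2]<z0+10)]
    if len(k)>5: print(z0,len(k),np.percentile(k[:,0],[3,97]).round(1),np.percentile(k[:,1],[3,97]).round(1))
```

```text
t 27.80 tcp [ 457.5 -116.2   71.2] yaw -3.0 gap 0.593 F [ 0.9  0.2 -1.5]
(457.4, -116.6, 48.6, -2.8) -> [np.float64(-0.005), np.float64(-0.004), np.float64(0.001), np.float64(-0.01), np.float64(2.26), np.float64(-0.05)]

25 41 [434.5 478.7] [-141.  -126.9]
35 75 [432.4 479.3] [-141.4 -122. ]
45 73 [431.8 479.5] [-142.7 -122.2]
55 94 [425.5 486.2] [-141.7 -120.5]
65 122 [420.6 492.6] [-141.9 -119.2]
75 125 [421.2 492.5] [-141.8 -118.9]
85 243 [425.5 487.5] [-140.9 -110.5]
95 106 [418.9 491.9] [-133.3 -120.5]
105 192 [418.4 494.6] [-132.7 -105.3]
115 105 [424.8 490.3] [-133.5 -106.1]
125 105 [427.3 485.9] [-134.  -115.6]
```

View pics/side15.png

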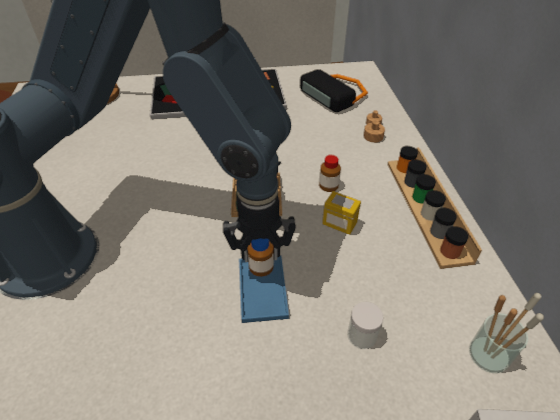

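Bottle upright over the far end of the blue tray (261,260), x and y as planned. Lowering the last 23 mm.

Call:
step_arm(
  moves=[
    [0,0,0,0,0.6,0,1],
    [0,0,0,0,1.2,0,1],
    [0,0,0,0,1.7,0,1],
    [0,0,0,0,2.0,0,1],
    [0,0,0,0,2.1,0,1],
    [0,0,0,0,2.15,0,1],
    [0,0,0,0,2.15,0,1],
  ],
)

```text
t: 28.72
tcp_pos: [0.4576, -0.1163, 0.0498]
tool_rot: [-0.705, 0.018, -0.019, 0.708]
force: [0.3, 0.4, -1.6]
finger_gap: 0.599
```

Run:
```python
from tin import *
plan((457.4,-116.6,48.6,-2.8))
s=snapshot("side"); P=cloud(s); f=s["frame"].astype(int)
g=(f[...,2]>f[...,0]*2)&(f[...,2]>f[...,1]*1.6)&(np.hypot(P[...,0]-.457,P[...,1]+.117)<.03)&(P[...,2]>.06); q=P[g]*1000; print(len(q),np.percentile(q,[5,50,95],axis=0).round(1))
```

```text
t 28.73 tcp [ 457.6 -116.3   49.8] yaw -3.0 gap 0.599 F [ 0.3  0.4 -1.6]
(457.4, -116.6, 48.6, -2.8) -> [np.float64(-0.004), np.float64(-0.004), np.float64(0.001), np.float64(-0.02), np.float64(0.12), np.float64(-0.03)]
169 [[ 443.7 -133.3   79. ]
 [ 457.5 -127.6   92.3]
 [ 471.2 -117.5   95.6]]
```

Call:
step_arm(
  moves=[
    [0,0,0,0,0.1,0,1],
    [0,0,0,0,0.15,0,1],
    [0,0,0,0,0.2,0,1],
    [0,0,0,0,0.2,0,1],
  ],
)

```text
t: 29.28
tcp_pos: [0.4576, -0.1163, 0.0485]
tool_rot: [-0.705, 0.018, -0.019, 0.708]
force: [-1.2, 0.2, 6.0]
finger_gap: 0.593
```

Contact (6 N upward). Release and rise straight up.

Call:
step_arm(
  moves=[
    [0,0,0,0,0,0,0],
    [0,0,0,0,0,0,-0.5],
    [0,0,0,0,0,0,-1],
    [0,0,0,0,0,0,-1],
    [0,0,0,0,0,0,-1],
    [0,0,0,0,-2,0,-1],
    [0,0,0,0,-5,0,-1],
    [0,0,0,0,-9,0,-1],
    [0,0,0,0,-13,0,-1],
    [0,0,0,0,-14,0,-1],
    [0,0,0,0,-14,0,-1],
  ],
)

```text
t: 30.65
tcp_pos: [0.4574, -0.1169, 0.1887]
tool_rot: [-0.706, 0.018, -0.019, 0.708]
force: [-0.9, 0.6, -0.9]
finger_gap: 0.998
```

Run:
```python
from tin import *
plan((628,-284.5,190,-2.8),(628,-284.5,120,-2.8))
s=snapshot("side"); save(s,"side16")
s=snapshot("wrist"); save(s,"wrist16"); P=cloud(s)
m=blob(P,np.array((.457,-.117)),.086,.1,.04); print(rect(P,m),m.sum())
m=blob(P,np.array((.456,-.152)),.011,.018,.1); print(rect(P,m),m.sum())
```

```text
t 30.65 tcp [ 457.4 -116.9  188.7] yaw -3.0 gap 0.998 F [-0.9  0.6 -0.9]
(628, -284.5, 190, -2.8) -> [np.float64(-0.004), np.float64(-0.004), np.float64(0.003), np.float64(17.92), np.float64(-0.14), np.float64(-15.85)]
(628, -284.5, 120, -2.8) -> [np.float64(-0.004), np.float64(-0.004), np.float64(0.003), np.float64(17.9), np.float64(6.86), np.float64(-15.87)]
[ 458.2 -116.6   34.    33.7   88.9   92.8] 1813
[ 455.7 -154.5  148.4   92.1   87.1   14.8] 2230
```

View pics/side16.png

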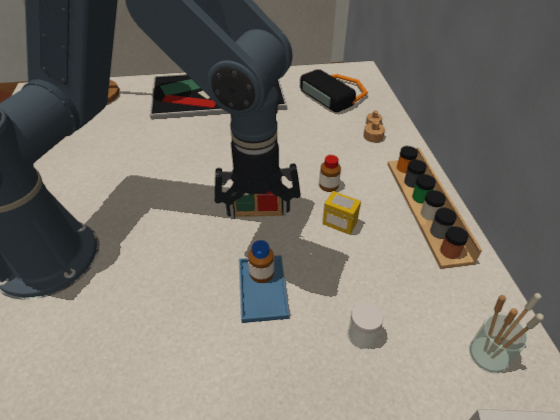

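View pics/wrist16.png

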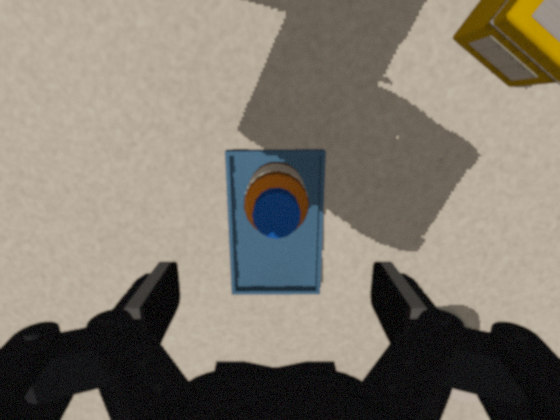

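Bottle stands upright inside the blue tray (cap top 92.8 mm, as expected for floor at 4 mm). Now the jar.

Call:
step_arm(
  moves=[
    [0,0,0,4,-0.2,-3.5,-1],
    [0,0,0,8,-0.2,-7,-1],
    [0,0,0,12,-0.2,-10.5,-1],
    [0,0,0,16,-0.2,-14,-1],
    [0,0,0,17.9,-0.2,-15.85,-1],
    [0,0,0,17.9,-0.2,-15.85,-1],
    [0,0,0,17.9,3,-15.85,-1],
    [0,0,0,17.9,6,-15.85,-1],
    [0,0,0,17.9,6,-15.85,-1],
    [0,0,0,17.9,6,-15.85,-1],
  ],
)

```text
t: 32.0
tcp_pos: [0.6268, -0.2833, 0.1268]
tool_rot: [-0.705, 0.019, -0.018, 0.709]
force: [-0.3, 0.8, -0.2]
finger_gap: 1.0
```

Run:
```python
from tin import *
plan((628.3,-284.5,38,-2.8))
s=snapshot("wrist"); save(s,"wrist17"); P=cloud(s)
m=blob(P,np.array((.628,-.284)),.067,.081,.05); print(rect(P,m),m.sum())
```

```text
t 32.00 tcp [ 626.8 -283.3  126.8] yaw -3.0 gap 1.000 F [-0.3  0.8 -0.2]
(628.3, -284.5, 38, -2.8) -> [np.float64(-0.006), np.float64(-0.003), np.float64(-0.001), np.float64(0.17), np.float64(8.87), np.float64(-0.16)]
[ 629.3 -286.6   56.2   56.1   56.5   74.8] 6848
```

View pics/wrist17.png

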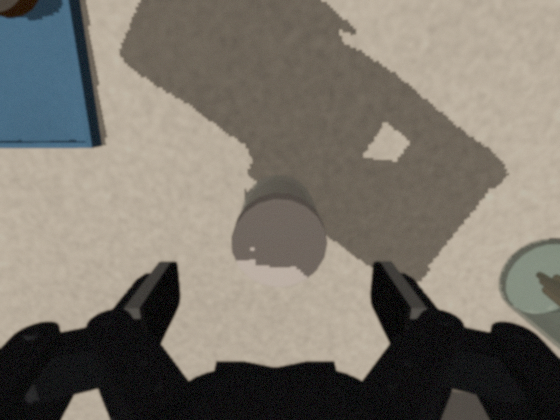

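Jar (279,240) is centred between the fingers. Descend and close.

Call:
step_arm(
  moves=[
    [0,0,0,0.2,1,-0.2,-1],
    [0,0,0,0.2,3,-0.2,-1],
    [0,0,0,0.2,5,-0.2,-1],
    [0,0,0,0.2,7,-0.2,-1],
    [0,0,0,0.2,8.6,-0.2,-1],
    [0,0,0,0.2,8.8,-0.2,-1],
    [0,0,0,0.2,8.8,-0.2,-1],
    [0,0,0,0.2,8.8,-0.2,0],
    [0,0,0,0.2,8.8,-0.2,1],
    [0,0,0,0.2,8.8,-0.2,1],
    [0,0,0,0.2,8.8,-0.2,1],
    [0,0,0,0.2,8.8,-0.2,1],
  ],
  grip_force=50,
)

```text
t: 33.55
tcp_pos: [0.6295, -0.2858, 0.0407]
tool_rot: [-0.706, 0.018, -0.019, 0.708]
force: [-2.8, -0.3, 6.3]
finger_gap: 0.649
```

Call:
step_arm(
  moves=[
    [0,0,0,0,-2,0,1],
    [0,0,0,0,-5,0,1],
    [0,0,0,0,-8,0,1],
    [0,0,0,0,-11,0,1],
    [0,0,0,0,-14,0,1],
    [0,0,0,0,-15.5,0,1],
    [0,0,0,0,-16,0,1],
    [0,0,0,0,-16,0,1],
  ],
)

```text
t: 34.55
tcp_pos: [0.6289, -0.2861, 0.2002]
tool_rot: [-0.705, 0.018, -0.019, 0.708]
force: [-0.1, -0.1, -1.5]
finger_gap: 0.65
```

Run:
```python
from tin import *
plan((453.9,-189.3,195,-2.8))
s=snapshot("side"); save(s,"side18")
```

```text
t 34.55 tcp [ 628.9 -286.1  200.2] yaw -3.0 gap 0.650 F [-0.1 -0.1 -1.5]
(453.9, -189.3, 195, -2.8) -> [np.float64(-0.004), np.float64(-0.003), np.float64(0.001), np.float64(-17.98), np.float64(0.54), np.float64(8.75)]
```

View pics/side18.png

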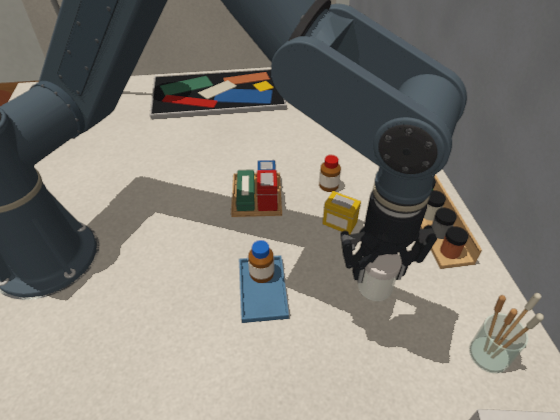

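Jar held upright. Carry it over the near end of the tray.

Call:
step_arm(
  moves=[
    [0,0,0,-2,0,1,1],
    [0,0,0,-5,0,2.5,1],
    [0,0,0,-8,0,4,1],
    [0,0,0,-11,0,5.5,1],
    [0,0,0,-14,0,7,1],
    [0,0,0,-17,0,8.4,1],
    [0,0,0,-18,0,8.75,1],
    [0,0,0,-18,0,8.75,1],
    [0,0,0,-18,0,8.75,1],
  ],
)

```text
t: 35.72
tcp_pos: [0.4549, -0.1904, 0.2001]
tool_rot: [-0.706, 0.018, -0.019, 0.708]
force: [0.3, -0.4, -0.2]
finger_gap: 0.652
```

Call:
step_arm(
  moves=[
    [0,0,0,0,2,0,1],
    [0,0,0,0,5,0,1],
    [0,0,0,0,8,0,1],
    [0,0,0,0,11,0,1],
    [0,0,0,0,12.5,0,1],
    [0,0,0,0,13,0,1],
    [0,0,0,0,13,0,1],
    [0,0,0,0,13,0,1],
  ],
)

```text
t: 36.72
tcp_pos: [0.4558, -0.1903, 0.0709]
tool_rot: [-0.706, 0.017, -0.02, 0.708]
force: [0.1, 0.7, -0.2]
finger_gap: 0.65
```

Run:
```python
from tin import *
plan((453.9,-189.3,44.7,-2.8))
s=snapshot("side"); save(s,"side19"); P=cloud(s)
c=np.hypot(P[...,0]-.454,P[...,1]+.189)<.04
q=P[c&(P[...,2]>.018)&(P[...,2]<.16)]*1000
for z0 in range(15,130,10):
    k=q[(q[:,2]>z0)&(q[:,2]<z0+10)]
    if len(k)>5: print(z0,len(k),np.percentile(k[:,0],[3,97]).round(1),np.percentile(k[:,1],[3,97]).round(1))
```

```text
t 36.73 tcp [ 455.8 -190.3   70.9] yaw -3.0 gap 0.650 F [ 0.1  0.7 -0.2]
(453.9, -189.3, 44.7, -2.8) -> [np.float64(-0.003), np.float64(-0.004), np.float64(0.003), np.float64(-0.2), np.float64(2.62), np.float64(0.08)]
25 25 [431.7 479.8] [-218.  -199.6]
35 87 [429.1 478.9] [-218.4 -195.5]
45 78 [428.5 481.1] [-218.2 -195.6]
55 105 [422.9 486.9] [-218.  -196.5]
65 123 [416.4 488.7] [-218.1 -192.8]
75 132 [416.5 488.8] [-218.3 -193.1]
85 111 [420.8 487.9] [-218.5 -194.8]
95 338 [421.3 484.9] [-218.2 -186. ]
105 215 [415.9 492.7] [-215.5 -179.1]
115 67 [420.4 490.7] [-208.  -179.3]
125 122 [423.7 486.5] [-208.  -188.1]
```

View pics/side19.png

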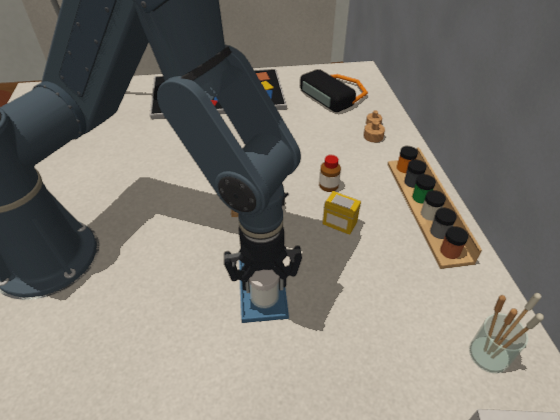

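Jar front at y=-218 (inner wall at about -223), x centred within 2 mm. Lowering with a small correction.

Call:
step_arm(
  moves=[
    [0,0,0,-0.15,0.5,0.1,1],
    [0,0,0,-0.15,1.1,0.1,1],
    [0,0,0,-0.15,1.7,0.1,1],
    [0,0,0,-0.15,2.2,0.1,1],
    [0,0,0,-0.15,2.45,0.1,1],
    [0,0,0,-0.15,2.55,0.1,1],
    [0,0,0,-0.15,2.55,0.1,1],
    [0,0,0,-0.15,2.6,0.1,1],
    [0,0,0,-0.15,2.6,0.1,1],
  ],
)

```text
t: 37.9
tcp_pos: [0.4544, -0.1891, 0.0451]
tool_rot: [-0.706, 0.017, -0.02, 0.708]
force: [0.1, 0.4, -1.3]
finger_gap: 0.65
```

Run:
```python
from tin import *
plan((453.9,-189.3,44.7,-2.8))
```

```text
t 37.90 tcp [ 454.4 -189.1   45.1] yaw -3.0 gap 0.650 F [ 0.1  0.4 -1.3]
(453.9, -189.3, 44.7, -2.8) -> [np.float64(-0.003), np.float64(-0.004), np.float64(0.003), np.float64(-0.05), np.float64(0.04), np.float64(-0.02)]
```

Call:
step_arm(
  moves=[
    [0,0,0,0,0.05,0,1],
    [0,0,0,0,0.1,0,1],
    [0,0,0,0,0.15,0,1],
    [0,0,0,0,0.15,0,1],
  ],
)

```text
t: 38.4
tcp_pos: [0.4545, -0.1892, 0.0445]
tool_rot: [-0.706, 0.017, -0.02, 0.708]
force: [-1.9, 0.3, 8.9]
finger_gap: 0.649
```

Contact (9 N). Release and rise straight up.

Call:
step_arm(
  moves=[
    [0,0,0,0,0,0,0],
    [0,0,0,0,0,0,-0.5],
    [0,0,0,0,0,0,-1],
    [0,0,0,0,0,0,-1],
    [0,0,0,0,0,0,-1],
    [0,0,0,0,-2,0,-1],
    [0,0,0,0,-5,0,-1],
    [0,0,0,0,-9,0,-1],
    [0,0,0,0,-13,0,-1],
    [0,0,0,0,-17,0,-1],
    [0,0,0,0,-18,0,-1],
  ],
)

```text
t: 39.78
tcp_pos: [0.4547, -0.1902, 0.227]
tool_rot: [0.707, -0.015, 0.021, -0.707]
force: [0.3, 0.2, -0.2]
finger_gap: 0.997
```

Run:
```python
from tin import *
plan((420,-480,250,-60))
s=snapshot("wrist"); save(s,"wrist20"); P=cloud(s)
m=blob(P,np.array((.457,-.117)),.086,.1,.04); print(rect(P,m),m.sum())
m=blob(P,np.array((.454,-.189)),.07,.086,.04); print(rect(P,m),m.sum())
m=blob(P,np.array((.456,-.152)),.011,.018,.1); print(rect(P,m),m.sum())
```

```text
t 39.77 tcp [ 454.7 -190.2  227. ] yaw -3.0 gap 0.997 F [ 0.3  0.2 -0.2]
(420, -480, 250, -60) -> [np.float64(-0.004), np.float64(0.995), np.float64(0.008), np.float64(-1.94), np.float64(-2.3), np.float64(-29.12)]
[ 458.2 -117.1   34.4   33.6   -2.1   92.9] 1672
[ 454.6 -190.4   56.1   55.6   11.1   78.9] 3250
[ 455.8 -154.9  147.8   92.3   87.    14.8] 1821
```

View pics/wrist20.png

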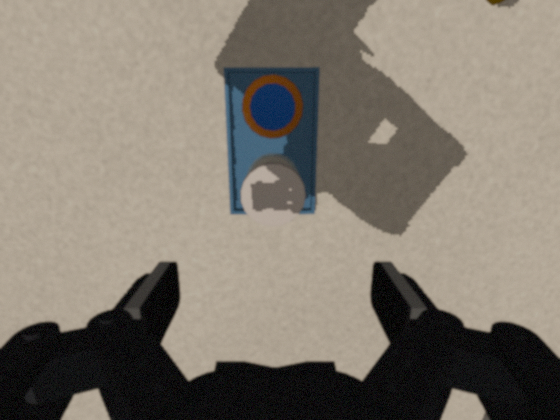

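Jar and bottle both have the right heights. Moving the arm clear for a last check.

Call:
step_arm(
  moves=[
    [0,0.1,0,0,-2.3,-4,-1],
    [0,0.2,0,-0.5,-2.3,-9,-1],
    [0,0.3,0,-1,-2.3,-14,-1],
    [0,0.4,0,-1.5,-2.3,-19,-1],
    [0,0.4,0,-1.9,-2.3,-24,-1],
    [0,0.4,0,-1.9,-2.3,-29,-1],
    [0,0.4,0,-1.9,-2.3,-29,-1],
    [0,0.4,0,-1.9,-2.3,-29,-1],
  ],
)

```text
t: 40.83
tcp_pos: [0.4196, -0.4774, 0.2475]
tool_rot: [-0.687, 0.157, -0.16, 0.691]
force: [0.3, 0.7, -0.1]
finger_gap: 0.999
```

Run:
```python
from tin import *
plan()
for n in ["top","side"]:
    s=snapshot(n); save(s,n+"21"); P=cloud(s); print(n)
    for o,c,a,b,r in [("case",(.447,.132),.028,.04,.09),("red",(.498,.1),.07,.082,.07),("blue",(.504,.166),.058,.069,.05),("bcap",(.458,-.117),.086,.1,.04),("jar",(.454,-.19),.07,.086,.05),("carton",(.474,.13),.009,.02,.1),("enamel",(.456,-.153),.009,.02,.1),("yellow",(.6575,.0057),.066,.078,.07),("rcap",(.661,.141),.082,.094,.04)]:
        m=blob(P,np.array(c),a,b,r); print(o,rect(P,m),m.sum())
```

```text
t 40.83 tcp [ 419.6 -477.4  247.5] yaw -25.9 gap 0.999 F [ 0.3  0.7 -0.1]
top
case [447.8 134.4 123.6  45.2  84.1  33.7] 1163
red [497.4 101.6  72.   48.1  83.4  75.9] 782
blue [503.9 166.8  46.2  45.9  84.2  63.9] 471
bcap [ 458.1 -114.    33.2   32.6   89.7   91.5] 230
jar [ 454.1 -187.6   56.    53.5   89.8   77.4] 601
carton [473.8 129.6 146.2 122.3  83.8  13.4] 405
enamel [ 455.6 -152.1  148.7   92.1   87.2   13.5] 373
yellow [657.2   5.7  72.5  48.2 -36.6  71.7] 731
rcap [661.2 140.6  33.7  33.2  44.4  87.8] 216
sideTraceback (most recent call last):
  File "<stdin>", line 6, in <module>
  File "h.py", line 14, in blob
    k=1+np.argmax(st[1:,4]); return (l==k)&(H>zlo)&(H<zhi)
        ~~~~~~~~~^^^^^^^^^^
    return _wrapfunc(a, 'argmax', axis=axis, out=out, **kwds)
    return bound(*args, **kwds)
ValueError: attempt to get argmax of an empty sequence
```

View pics/top21.png

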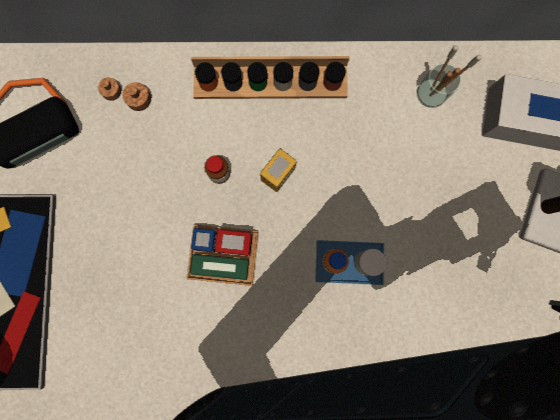

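View pics/side21.png

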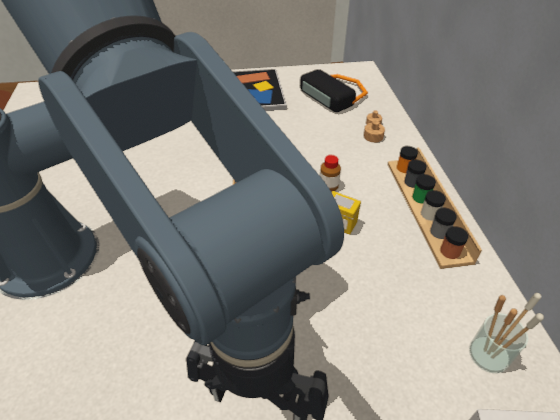

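All heights are the tray-floor values. The arm blocks the side view, but the top view shows everything. Handing in.

```bash
python3 -c "
from station import *
print(sign_off())"
```

```text
the job is handed in; nothing more can be done
None
```

Both kits are made up and handed in at about 41 s. The green case, red tin and blue box went into the brown carton first. The blue-capped bottle and swab jar followed into the blue tray, each set down until it touched the floor and then released.

- **Heights:** the final top view put every piece within about 0.6 mm of its height when resting on the tray floor. Tops measured 33.7, 75.9, 63.9, 91.5 and 77.4 mm for the case, tin, box, bottle and jar.
- **Fit:** all five pieces lie inside their tray walls, and the three in the carton line up with it to within about half a degree.
- **Bystanders:** the red-capped bottle and yellow tin measured within 1 mm of where they started.
- **Failed check:** the last side-camera measurement gave nothing because the arm blocked that view, so the final state rests on the top view and the wrist views taken just before. These cameras disagreed by 1–3 mm on positions in y and about 1 mm in height, within the camera calibration or close to it and less than the gaps left in the trays.

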